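# Change over the orbital mixer and set it running

## Task

Change over the sample mixer: first turn the black speed dial fully anticlockwise to its stop, then move every finished white-capped jar from the platform to the green tray and stand every red-capped jar on the platform. Only when all are loaded, push the blue selector in and turn it clockwise two positions, from the white dot to the green dot, and let it spring back out there. All jars must end upright and free-standing, the dial still at its stop, and the yellow-capped jar and the other bench things left where they are.

Things in the scene. Friction and masses are not known exactly. Their poses are not given: they have to be found in the camera images.
- platform (a point): Fixed white orbital mixer, 210 mm deep (its x), 350 mm wide (its y): square loading platform on its left (+y), control deck, 70 mm high, on its right. This point: centre of the platform's black floor, 50 mm above the bench; x and y are the mixer's axes (unturned: x away from the robot, y to its left). Floor 196 by 196 mm inside a rim that stands 16 mm above it.
- tray_in (a point): Centre of the inner floor (about 4 mm above the bench) of the fixed green tray, 170 (its x) by 120 mm outside, walls 4 mm thick, 20 mm high
- dial (a joint): Speed dial, the black bar knob on the near part of the control deck: angle in rad, 0 at its anticlockwise end stop, growing clockwise seen from above, up to 4.4. Light friction, stays where it is left, needs no pushing.
- dial_grip (a point): On the speed dial's vertical axis (near part of the deck), 37 mm above the deck, at gripping height. Bar 42 mm long, 14 wide, 30 high (23 mm below to 7 mm above this point), over a flange 44 mm across, 8 thick. x axis along the bar, turns with it (its -x end, with the white mark, points to the mixer's -x at the stop).
- selector (a joint): Angle of the blue bar knob (rad, grows clockwise from above). Positions: 0 white dot (start), 0.785 yellow, 1.571 green, 2.356 red. Locked at each, with 0.13 rad of play either way, unless pushed in 6 mm or more; then turns freely from -0.1 to 2.46. Let go within the play of a position it springs out and locks; let go between positions it stays down and can be pushed and turned on.
- selector_press (a joint): How far the selector is pushed down, m: 0 sprung out, 0.008 fully in. The spring takes 3 N to start and about 10 N fully in.
- selector_grip (a point): On the selector's vertical axis (far part of the deck), 39 mm above the deck when out, at gripping height. Bar 54 mm long, 14 wide, 30 high (22 mm below to 8 mm above this point), over a flange 60 mm across, 8 thick, that may be pressed too. x axis along the bar, turns with it; its -x end (white line) points to the chosen dot, to the mixer's -x at 0. Dial and selector axes 100 mm apart.
- red1_c (a point): Red-capped sample jar 1 (absent in some runs: then None from the start), standing on the bench to the robot's right at the start, heavy-footed, 46 mm across, 50 mm tall, 110 g (75 to 145 g); this point is its centre, half-way up (25 mm above its foot), z along its axis, upward when the jar stands
- red2_c (a point): Red-capped sample jar 2 (absent in some runs: then None from the start), standing on the bench to the robot's right at the start, heavy-footed, 46 mm across, 50 mm tall, 110 g (75 to 145 g); this point is its centre, half-way up (25 mm above its foot), z along its axis, upward when the jar stands
- red3_c (a point): Red-capped sample jar 3 (absent in some runs: then None from the start), standing on the bench to the robot's right at the start, heavy-footed, 46 mm across, 50 mm tall, 110 g (75 to 145 g); this point is its centre, half-way up (25 mm above its foot), z along its axis, upward when the jar stands
- red4_c (a point): Red-capped sample jar 4 (absent in some runs: then None from the start), standing on the bench to the robot's right at the start, heavy-footed, 46 mm across, 50 mm tall, 110 g (75 to 145 g); this point is its centre, half-way up (25 mm above its foot), z along its axis, upward when the jar stands
- done1_c (a point): White-capped finished jar 1 (absent in some runs: then None from the start), on the mixer's platform at the start, heavy-footed, 46 mm across, 50 mm tall, 110 g (75 to 145 g); this point is its centre, half-way up (25 mm above its foot), z along its axis, upward when the jar stands
- done2_c (a point): White-capped finished jar 2 (absent in some runs: then None from the start), on the mixer's platform at the start, heavy-footed, 46 mm across, 50 mm tall, 110 g (75 to 145 g); this point is its centre, half-way up (25 mm above its foot), z along its axis, upward when the jar stands
- control_jar: Bystander, leave alone: yellow-capped control jar, like the sample jars in size, standing among them; origin at the centre of its foot
- marker: Bystander, leave alone: marker pen, black, 12 mm thick, 120 mm long, lying in front of the mixer; origin under its middle
- timer: Bystander, leave alone: bench timer, grey, 65 by 60 by 18 mm, left of the marker
- wash_bottle: Bystander, leave alone: wash bottle, white with a blue cap, 60 mm across, 150 mm tall, back left
- beaker: Bystander, leave alone: beaker, glass, 70 mm across, 80 mm tall, behind the tray
Things that resemble listed ones, but are neither listed nor needed, are in the scene too. What is shaped like the part that bears red2_c but purple is not meant.

How it is judged:
By the outcome, as a careful person would: the job done as asked, in the order asked, and still so for the second after the job is handed in, with the robot touching nothing.
Of red1, red2, red3, red4 only 3 to 4 are there at a start; the rules pass over those that are not, and their reading is None.
Of done1, done2 only 1 to 2 are there at a start; the rules pass over those that are not, and their reading is None.
At some moment in a run one of red1, red2, red3, red4, done1, done2 may be knocked a few centimetres aside while the robot is not near it.
It also fails if it takes over 210 s, if anything falls off the work surface, if the arm or the gripper's body presses on something with over 40 N, if the wrist force passes 120 N, or if a joint passes its speed limit or range.

## Robot

A 6-joint arm with a two-finger parallel gripper is mounted at the origin on the work surface. World frame = base frame: x ahead of the robot, y to its left, z up, the work surface at z = 0. Lengths are in m, angles in rad, forces in N, time in s.
With the tool pointing down it reaches from about 0.35 to 0.85 m from the base axis. Payload 8.1 kg.
Tool frame: the origin (TCP) lies at the very end of the fingers, on their centre line; the grasp point (between the pads) lies 19 mm behind it; z points along the fingers, x is the direction in which the jaws open and shut, and the axes are right-handed (so a half turn about z gives the same grasp; the last joint's range is limited). The gripper opens to 93 mm and grips with 3 to 60 N. Pads are 15 mm wide; open, the fingers measure 128 mm over their backs; the gripper's body (75 mm by 188 mm) begins 65 mm behind the grasp point.
Start: joints at [1.03, 0.13, 1.488, -0, 1.523, -0.085], TCP at [0.264, 0.539, 0.219] pointing down, gripper open.
Joint ranges: [-2.96, 2.96], [-0.89, 2.26], [0.02, 2.5], [-1.34, 4.48], [0, 2.73], [-2.66, 2.66]. Speed limits (rad/s): [2.39, 2.39, 2.79, 3.14, 3.14, 3.14].

## Interface

Orientations are given as a 3x3 rotation matrix whose columns are the frame's x, y, z axes.
In Python, from plant import get_state, viewer, ticket gives the robot as it stands. The module is installed in compiled form; this text tells all that it offers.
- The arm moves only by the tool apply_moves, never from a script. Its argument "plan" is a list of rows, each an object with "dr": the turn, a rotation vector about the tool's x, y, z in degrees, a list of three; "translation": the shift along the tool's x, y, z in cm, a list of three; "claw": the closure, from 0 (fully open) to 1 (shut). In form: [{"dr": [wx, wy, wz], "translation": [x, y, z], "claw": claw}, ...]. A call has exactly 10 rows; each row shifts and turns the commanded pose from where the row before left it, along the tool's axes as they then stand; what a row does not reach is not made up. A row lasts 1/10 s, in which the tool goes at most 50 mm and 8.59 degrees, less where a joint would pass 70% of its speed; a pose out of reach is approached as far as the arm can. A call with a gripper value outside its range is refused whole. The fingers move at their own pace and stop on an object; "grip_force" is the grip in N (left out, the last holds). Time passes only in rows, so rows that do not move let the fingers close, or fill a call up. It gives the time, the measured TCP pose, the force and the opening at its end, in the units of the state.
- get_state(): the state, without advancing time (a new reading comes with each control period).
- viewer.grab_frame(name): name is "scene" or "side" or "wrist"; returns the picture (480x640x3 uint8, red, green, blue); there is no depth.
- viewer.camera_params(name): a dict with "intrinsics" (3x3 intrinsics, pixels), "world_to_cam" (4x4, takes a point from world to camera coordinates). Camera axes: x right, y up, looking along -z (the intrinsics and any distortion apply to the point x, -y, -z); pixel columns grow to the right and rows downward; lengths in m; the calibration is good to about 2 mm. A picture is of the moment at which its call begins: read the wrist's pose just before it. camera_params takes no time and is no camera call; for the wrist camera it gives the pose at the moment of the call.
- ticket.finish_job(): hands the job in, once; it reports no verdict.
The state is a dict: "clock": time; "joints": joint angles; "joint_velocities": joint speeds; "joint_efforts": joint torques, N m; "eef_pos": TCP position; "tcp_rot": TCP orientation; "wrist_force": force on the tool from outside, world axes, zero at the start; "torque": the same for the moment, N m; "opening": finger opening in m.
Only numpy, scipy, OpenCV 4.12 (cv2) and the standard library are available. Lean on these libraries where they do the work, as an engineer would, in place of code of your own. Each camera call takes 0.05 s, during which the arm holds its last target. There are 200 camera calls.

## Working session

There is one attempt and no reset: what is moved stays moved. The work goes in short steps, Python scripts to look and compute and a tool call to move; the robot and the scene stay as the last step left them, time stands still between calls to the robot, and variables do not carry over. Pictures are saved under pics/ and viewed, about 12 in all and at most 16, crops included, and the job is handed in when it is done.

Besides the shell and the picture viewer there is one more tool, called by a JSON object that holds its "api" and its "payload", one argument or row to a line. apply_moves: Moves the arm, as the interface text tells. Its arguments: {"type":"object","properties":{"plan":{"type":"array","items":{"type":"object","properties":{"dr":{"type":"array","items":{"type":"number"}},"translation":{"type":"array","items":{"type":"number"}},"claw":{"type":"number"}}}},"grip_force":{"type":"number"}},"required":["plan"]}

```bash
mkdir -p pics
python3 - <<'E'
from plant import get_state, viewer
import cv2, numpy as np
np.set_printoptions(precision=4,suppress=True)
s=get_state()
for k,v in s.items(): print(k,np.array(v))
for n in ["scene","side","wrist"]:
    p=viewer.camera_params(n); print(n,p["intrinsics"],p["world_to_cam"],[k for k in p])
    im=viewer.grab_frame(n); cv2.imwrite(f"pics/{n}0.png",im[:,:,::-1])
E
```

```text
clock 0.0
joints [ 1.0297  0.1312  1.4893 -0.      1.523  -0.0854]
joint_velocities [-0.0004 -0.0003  0.0008 -0.0002 -0.0003  0.0011]
joint_efforts [  0.0048 -55.9823 -49.1779   0.0776   0.0352  -0.0001]
eef_pos [0.2638 0.5383 0.2176]
tcp_rot [[ 0.4401  0.8979 -0.0009]
 [ 0.8979 -0.4401 -0.0015]
 [-0.0018 -0.0002 -1.    ]]
wrist_force [-1.1884 -0.5125  0.0716]
torque [-0.0623 -0.0027 -0.0413]
opening 0.09340102169730433
scene [[526.845    0.     318.5031]
 [  0.     526.845  240.3655]
 [  0.       0.       1.    ]] [[ 0.6705  0.7419  0.0011 -0.3189]
 [-0.5629  0.5077  0.6522  0.2245]
 [ 0.4833 -0.4379  0.758  -1.7172]
 [ 0.      0.      0.      1.    ]] ['intrinsics', 'world_to_cam']
side [[483.3639   0.     323.6085]
 [  0.     483.3639 231.2074]
 [  0.       0.       1.    ]] [[ 0.9773 -0.2117  0.0028 -0.5026]
 [ 0.1521  0.7115  0.686  -0.1206]
 [-0.1472 -0.67    0.7276 -1.0771]
 [ 0.      0.      0.      1.    ]] ['intrinsics', 'world_to_cam']
wrist [[416.7131   0.     314.2651]
 [  0.     416.7131 244.1949]
 [  0.       0.       1.    ]] [[ 0.4398  0.8981 -0.0003 -0.598 ]
 [-0.8638  0.4229 -0.2739  0.0324]
 [-0.2459  0.1207  0.9617 -0.3906]
 [ 0.      0.      0.      1.    ]] ['intrinsics', 'world_to_cam']
```

View pics/scene0.png

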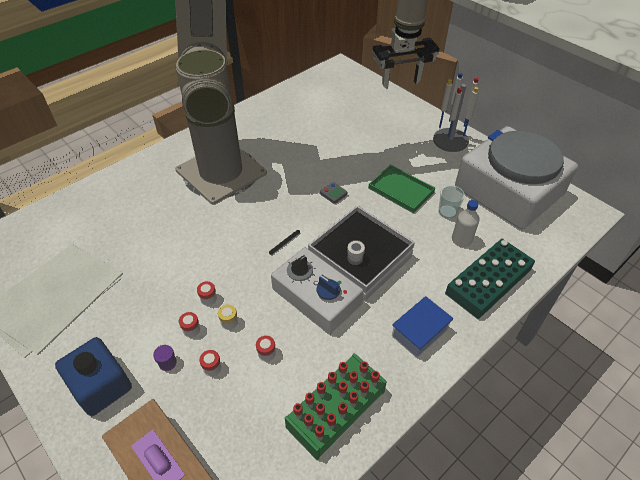

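View pics/side0.png

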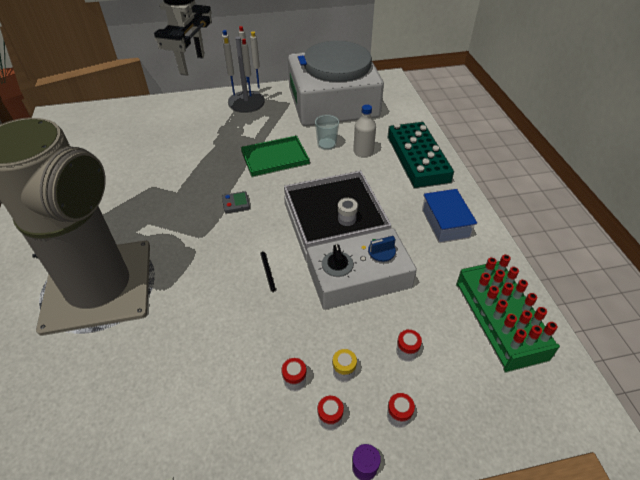

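The scene shows four red jars, about (206,290), (189,321), (209,359) and (265,345). The yellow jar is at (228,313), with a purple decoy at (164,357). One white jar stands on the platform at (356,250), and the green tray is at (402,187). Next I'll enlarge both views around the mixer.

```bash
cat > h.py <<'E'
import numpy as np, cv2
from plant import get_state, viewer
np.set_printoptions(precision=4,suppress=True)
def ray(P,uv):
    K=P["intrinsics"];W=np.array(P["world_to_cam"]);R=W[:3,:3];t=W[:3,3]
    d=np.array([(uv[0]-K[0][2])/K[0][0],-(uv[1]-K[1][2])/K[1][1],-1])
    return -R.T@t, R.T@d
def at(P,uv,z):
    o,d=ray(P,uv); return (o+d*(z-o[2])/d[2])
def proj(P,X):
    K=np.array(P["intrinsics"]);W=np.array(P["world_to_cam"]);c=W[:3,:3]@np.array(X)+W[:3,3]
    return np.array([K[0,2]+K[0,0]*c[0]/-c[2],K[1,2]+K[1,1]*-c[1]/-c[2]])
def blobs(im,lo,hi,amin=30):
    hsv=cv2.cvtColor(im,cv2.COLOR_RGB2HSV)
    m=cv2.inRange(hsv,np.array(lo),np.array(hi))
    if lo[0]==0: m|=cv2.inRange(hsv,np.array([172,lo[1],lo[2]]),np.array([180,255,255]))
    cs,_=cv2.findContours(m,cv2.RETR_EXTERNAL,cv2.CHAIN_APPROX_NONE)
    r=[]
    for c in cs:
        if cv2.contourArea(c)>=amin:
            (x,y),rad=cv2.minEnclosingCircle(c);M=cv2.moments(c)
            r.append((M['m10']/M['m00'],M['m01']/M['m00'],cv2.contourArea(c)))
    return r
E
python3 - <<'E'
from h import *
for n in ["scene","side"]:
    P=viewer.camera_params(n);im=cv2.imread(f"pics/{n}0.png")[:,:,::-1].copy()
    for nm,lo,hi in [("red",(0,150,90),(8,255,255)),("yel",(20,130,120),(32,255,255))]:
        for u,v,a in blobs(im,lo,hi,60): print(n,nm,round(u),round(v),a,at(P,(u,v),.045))
a=cv2.imread("pics/scene0.png")[195:335,260:425];cv2.imwrite("pics/c1.png",cv2.resize(a,None,fx=4,fy=4,interpolation=3))
a=cv2.imread("pics/side0.png")[165:310,275:425];cv2.imwrite("pics/c2.png",cv2.resize(a,None,fx=4,fy=4,interpolation=3))
E
```

```text
scene red 209 358 236.0 [ 0.56   -0.4208  0.045 ]
scene red 265 344 222.5 [ 0.6173 -0.3001  0.045 ]
scene red 188 320 198.0 [ 0.4372 -0.3998  0.045 ]
scene red 205 288 166.0 [ 0.3872 -0.3141  0.045 ]
scene yel 227 312 191.5 [ 0.4834 -0.3156  0.045 ]
side red 330 409 502.5 [ 0.4387 -0.4011  0.045 ]
side red 401 406 507.5 [ 0.5608 -0.4227  0.045 ]
side red 293 370 426.5 [ 0.3887 -0.3153  0.045 ]
side red 409 341 378.5 [ 0.6176 -0.3025  0.045 ]
side red 520 335 82.5 [ 0.8332 -0.3364  0.045 ]
side red 536 331 81.0 [ 0.8673 -0.3348  0.045 ]
side red 551 327 72.0 [ 0.9013 -0.3332  0.045 ]
side red 511 320 77.0 [ 0.832  -0.3002  0.045 ]
side red 526 316 76.0 [ 0.8656 -0.2987  0.045 ]
side red 541 312 71.0 [ 0.8997 -0.2971  0.045 ]
side red 502 305 73.0 [ 0.8297 -0.2647  0.045 ]
side red 531 298 65.5 [ 0.8979 -0.2612  0.045 ]
side red 493 291 71.0 [ 0.8282 -0.2284  0.045 ]
side red 508 288 66.5 [ 0.8624 -0.2268  0.045 ]
side red 485 278 67.5 [ 0.8266 -0.1925  0.045 ]
side red 499 275 66.0 [ 0.8605 -0.191   0.045 ]
side yel 344 360 388.5 [ 0.4853 -0.3157  0.045 ]
```

View pics/c1.png

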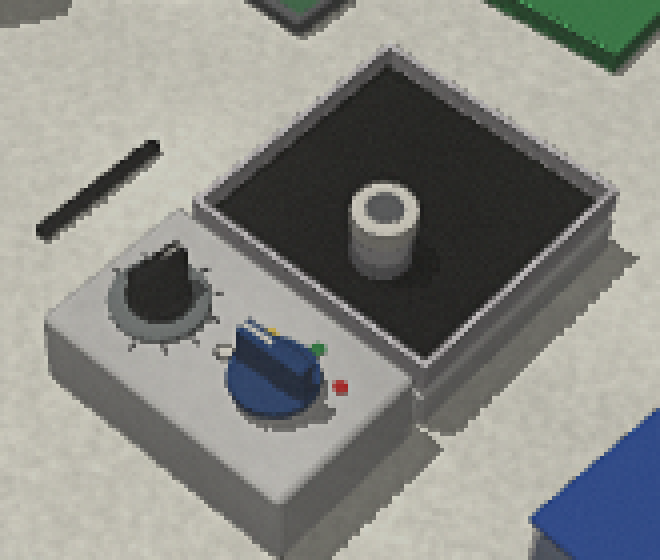

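View pics/c2.png

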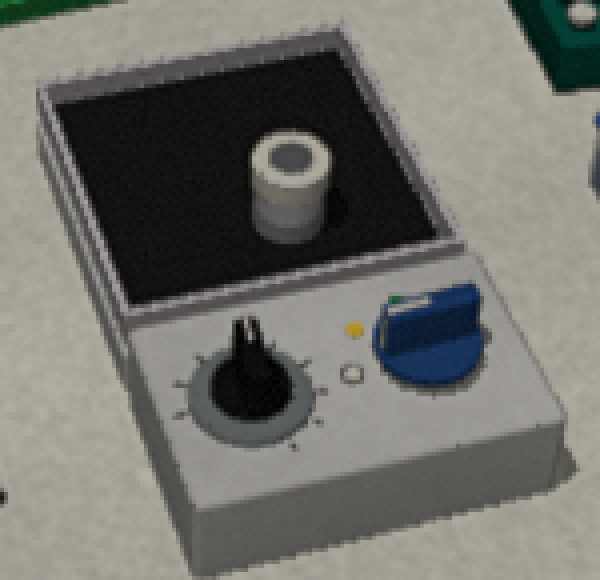

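Run:
```python
from h import *
A=viewer.camera_params("scene");B=viewer.camera_params("side")
fa=lambda p:(p[0]/4+260-.375,p[1]/4+195-.375); fb=lambda p:(p[0]/4+275-.375,p[1]/4+165-.375)
for nm,z,pa,pb in [("rim nl",.066,(390,47),(40,88)),("rim fl",.066,(617,193),(343,28)),("rim fr",.066,(425,365),(462,240)),("rim nr",.066,(197,203),(127,312)),("deck nr",.07,(47,322),(193,508)),("deck fr",.07,(282,500),(565,415)),
 ("donecap",.1,(386,207),(291,158)),("dialflange",.078,(160,300),(252,398)),("selflange",.078,(275,378),(430,345)),("wdot",.07,(223,352),(352,373)),("green",.07,(319,350),None)]:
    print(nm,at(A,fa(pa),z),at(B,fb(pb),z) if pb else '')
for n in ["scene","side"]:
    P=viewer.camera_params(n);im=cv2.imread(f"pics/{n}0.png")[:,:,::-1].copy()
    m=cv2.inRange(cv2.cvtColor(im,cv2.COLOR_RGB2HSV),(50,120,60),(75,255,255)); 
    cs,_=cv2.findContours(m,0,1)
    for c in cs:
        if cv2.contourArea(c)>600:
            q=cv2.approxPolyDP(c,4,True)[:,0]; print(n,[(tuple(p),at(P,p,.02)[:2]) for p in q])
```

```text
rim nl [0.454  0.1699 0.066 ] [0.4504 0.1659 0.066 ]
rim fl [0.6557 0.1866 0.066 ] [0.6507 0.1828 0.066 ]
rim fr [ 0.6691 -0.0128  0.066 ] [ 0.6679 -0.0156  0.066 ]
rim nr [ 0.4712 -0.0312  0.066 ] [ 0.4682 -0.0301  0.066 ]
deck nr [ 0.4843 -0.1713  0.07  ] [ 0.4753 -0.172   0.07  ]
deck fr [ 0.6834 -0.1501  0.07  ] [ 0.6805 -0.1541  0.07  ]
donecap [0.5784 0.0397 0.1   ] [0.5781 0.0372 0.1   ]
dialflange [ 0.5242 -0.1095  0.078 ] [ 0.5195 -0.1144  0.078 ]
selflange [ 0.6189 -0.0963  0.078 ] [ 0.6222 -0.0986  0.078 ]
wdot [ 0.5778 -0.1031  0.07  ] [ 0.578  -0.1024  0.07  ]
green [ 0.6175 -0.0567  0.07  ] 
scene [((np.int32(372), np.int32(185)), array([0.3887, 0.3041])), ((np.int32(411), np.int32(207)), array([0.5342, 0.3221])), ((np.int32(430), np.int32(192)), array([0.5305, 0.4146])), ((np.int32(396), np.int32(174)), array([0.4045, 0.3976]))]
scene [((np.int32(174), np.int32(0)), array([-1.1072,  0.5194])), ((np.int32(122), np.int32(0)), array([-1.2698,  0.3387])), ((np.int32(1), np.int32(41)), array([-1.2711, -0.2235])), ((np.int32(0), np.int32(72)), array([-1.0351, -0.3163])), ((n
[... 1548 characters left out ...]
(299)), array([ 0.844 , -0.2334])), ((np.int32(487), np.int32(306)), array([ 0.8132, -0.2451])), ((np.int32(488), np.int32(288)), array([ 0.8359, -0.202 ])), ((np.int32(481), np.int32(293)), array([ 0.8153, -0.2112])), ((np.int32(476), np.int32(289)), array([ 0.8093, -0.199 ])), ((np.int32(484), np.int32(265)), array([ 0.8554, -0.1403]))]
side [((np.int32(308), np.int32(158)), array([0.5395, 0.3241])), ((np.int32(296), np.int32(136)), array([0.5246, 0.434 ])), ((np.int32(257), np.int32(147)), array([0.4054, 0.4047])), ((np.int32(247), np.int32(159)), array([0.3714, 0.3553])), ((np.int32(245), np.int32(155)), array([0.3677, 0.3746])), ((np.int32(252), np.int32(172)), array([0.3787, 0.2958]))]
```

{"api": "apply_moves", "payload": {
  "plan": [
    {"dr": [0, 0, 8.41], "translation": [0, 0, -0.8], "claw": 0.3},
    {"dr": [0, 0, 8.41], "translation": [0, 0, -0.8], "claw": 0.3},
    {"dr": [0, 0, 8.41], "translation": [0, 0, -0.8], "claw": 0.3},
    {"dr": [0, 0, 8.41], "translation": [0, 0, -0.8], "claw": 0.3},
    {"dr": [0, 0, 8.41], "translation": [0, 0, -0.8], "claw": 0.3},
    {"dr": [0, 0, 8.41], "translation": [0, 0, -0.8], "claw": 0.3},
    {"dr": [0, 0, 8.41], "translation": [0, 0, -0.8], "claw": 0.3},
    {"dr": [0, 0, 0], "translation": [1.25, 4.19, 0], "claw": 0.3},
    {"dr": [0, 0, 0], "translation": [1.25, 4.19, 0], "claw": 0.3},
    {"dr": [0, 0, 0], "translation": [1.25, 4.19, 0], "claw": 0.3}
  ]
}}

```text
clock: 1.15
eef_pos: [0.3124, 0.4155, 0.2741]
tcp_rot: [[0.996, 0.089, -0.0], [0.089, -0.996, -0.001], [-0.001, 0.001, -1.0]]
wrist_force: [1.9, -0.1, 0.6]
opening: 0.0652
```

{"api": "apply_moves", "payload": {
  "plan": [
    {"dr": [0, 0, 0], "translation": [1.25, 4.19, 0], "claw": 0.3},
    {"dr": [0, 0, 0], "translation": [1.25, 4.19, 0], "claw": 0.3},
    {"dr": [0, 0, 0], "translation": [1.25, 4.19, 0], "claw": 0.3},
    {"dr": [0, 0, 0], "translation": [1.25, 4.19, 0], "claw": 0.3},
    {"dr": [0, 0, 0], "translation": [1.25, 4.19, 0], "claw": 0.3},
    {"dr": [0, 0, 0], "translation": [1.25, 4.19, 0], "claw": 0.3},
    {"dr": [0, 0, 0], "translation": [1.25, 4.19, 0], "claw": 0.3},
    {"dr": [0, 0, 0], "translation": [1.25, 4.19, 0], "claw": 0.3},
    {"dr": [0, 0, 0], "translation": [1.25, 4.19, 0], "claw": 0.3},
    {"dr": [0, 0, 0], "translation": [1.25, 4.19, 0], "claw": 0.3}
  ]
}}

```text
clock: 2.15
eef_pos: [0.4738, 0.0085, 0.2745]
tcp_rot: [[0.996, 0.087, 0.0], [0.087, -0.996, 0.0], [0.0, -0.0, -1.0]]
wrist_force: [0.9, -0.2, 0.2]
opening: 0.0651
```

{"api": "apply_moves", "payload": {
  "plan": [
    {"dr": [0, 0, 0], "translation": [1.25, 4.19, 0], "claw": 0.3},
    {"dr": [0, 0, 0], "translation": [1.25, 4.19, 0], "claw": 0.3},
    {"dr": [0, 0, 0], "translation": [1.25, 4.19, 0], "claw": 0.3},
    {"dr": [0, 0, 0], "translation": [0, 0, 0], "claw": 0.3},
    {"dr": [0, 0, 0], "translation": [0, 0, 0], "claw": 0.3},
    {"dr": [0, 0, 0], "translation": [0, 0, 0], "claw": 0.3},
    {"dr": [0, 0, 0], "translation": [0, 0, 0], "claw": 0.3},
    {"dr": [0, 0, 0], "translation": [0, 0, 0], "claw": 0.3},
    {"dr": [0, 0, 0], "translation": [0, 0, 0], "claw": 0.3},
    {"dr": [0, 0, 0], "translation": [0, 0, 0], "claw": 0.3}
  ]
}}

```text
clock: 3.15
eef_pos: [0.5219, -0.1111, 0.2749]
tcp_rot: [[0.996, 0.088, 0.0], [0.088, -0.996, -0.0], [0.0, 0.0, -1.0]]
wrist_force: [-0.7, 0.1, -0.9]
opening: 0.0653
```

Run:
```python
from h import *
s=get_state();print(s["clock"],s["eef_pos"],s["tcp_rot"],s["opening"],s["joints"])
P=viewer.camera_params("wrist");im=viewer.grab_frame("wrist");cv2.imwrite("pics/w1.png",im[:,:,::-1])
for n,X in [("dial",(.522,-.112,.078)),("sel",(.62,-.097,.078)),("plat",(.561,.077,.05))]: print(n,proj(P,X))
import json
json.dump({k:np.array(v).tolist() for k,v in P.items()},open("w1.json","w"))
```

```text
3.15 [ 0.5219 -0.1111  0.2749] [[ 0.9961  0.0882  0.0004]
 [ 0.0882 -0.9961 -0.0001]
 [ 0.0003  0.0002 -1.    ]] 0.0652502476516647 [-0.3058 -0.0671  1.5883 -0.      1.6201 -0.3942]
dial [314.7777 214.2112]
sel [426.6168 207.2643]
plat [381.6153 -10.6428]
```

View pics/w1.png

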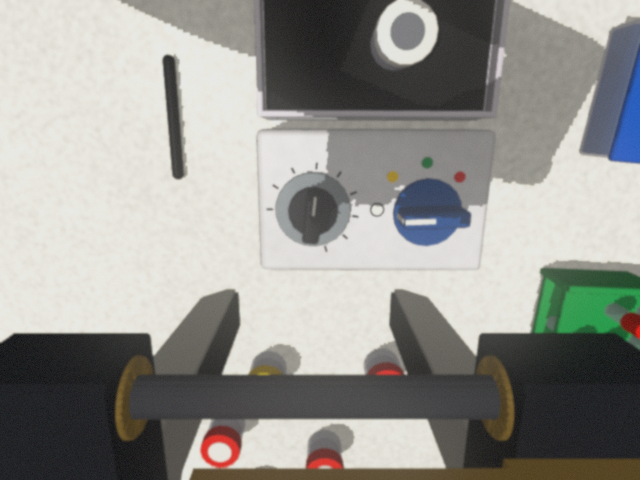

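Run:
```python
from h import *
a=cv2.imread("pics/w1.png")[150:270,255:495];cv2.imwrite("pics/c3.png",cv2.resize(a,None,fx=3.3,fy=3.3,interpolation=2))
```

```text
(no output)
```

View pics/c3.png

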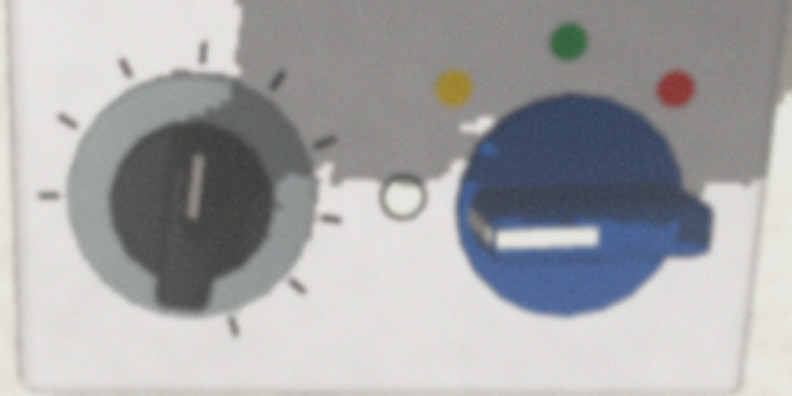

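Run:
```python
from h import *
import json
P=json.load(open("w1.json"))
f=lambda u,v:(u/3.3+255-.35,v/3.3+150-.35)
for n,p,z in [("dialfl",(191,195),.078),("selfl",(570,205),.078),("wdot",(403,197),.07),("green",(568,42),.07),("yel",(454,89),.07),("red",(676,89),.07),("dial tick0",(48,195),.07),("tick R",(331,218),.07),("tick up",(203,52),.07),("bartop +y",(199,145),.114),("bartop -y",(183,303),.114),("mark1",(198,155),.114),("mark2",(192,218),.114)]:
    print(n,at(P,f(*p),z))
for n,p in [("deck lf",(258,130)),("deck rf",(494,130)),("deck rb",(480,268)),("deck lb",(263,268))]: print(n,at(P,p,.07))
print("donecap",at(P,(407,31),.1))
```

```text
dialfl [ 0.5196 -0.1073  0.078 ]
selfl [ 0.6213 -0.101   0.078 ]
wdot [ 0.5777 -0.1042  0.07  ]
green [ 0.616  -0.0588  0.07  ]
yel [ 0.5875 -0.0738  0.07  ]
red [ 0.6469 -0.0685  0.07  ]
dial tick0 [ 0.4806 -0.1123  0.07  ]
tick R [ 0.5587 -0.1118  0.07  ]
tick up [ 0.5195 -0.07    0.07  ]
bartop +y [ 0.5199 -0.088   0.114 ]
bartop -y [ 0.5195 -0.1274  0.114 ]
mark1 [ 0.5199 -0.0904  0.114 ]
mark2 [ 0.5198 -0.1059  0.114 ]
deck lf [ 0.467  -0.0445  0.07  ]
deck rf [ 0.6691 -0.0265  0.07  ]
deck rb [ 0.6818 -0.1513  0.07  ]
deck lb [ 0.4782 -0.1694  0.07  ]
donecap [0.5775 0.0369 0.1   ]
```

{"api": "apply_moves", "payload": {
  "plan": [
    {"dr": [0, 0, 0], "translation": [-0.2, -0.27, 0], "claw": 0.3},
    {"dr": [0, 0, 5], "translation": [0, 0, 2], "claw": 0.3},
    {"dr": [0, 0, 0], "translation": [0, 0, 3], "claw": 0.4},
    {"dr": [0, 0, 0], "translation": [0, 0, 3], "claw": 0.4},
    {"dr": [0, 0, 0], "translation": [0, 0, 3], "claw": 0.4},
    {"dr": [0, 0, 0], "translation": [0, 0, 3], "claw": 0.4},
    {"dr": [0, 0, 0], "translation": [0, 0, 2.7], "claw": 0.4},
    {"dr": [0, 0, 0], "translation": [0, 0, 2], "claw": 0.4},
    {"dr": [0, 0, 0], "translation": [0, 0, 0], "claw": 0.4},
    {"dr": [0, 0, 0], "translation": [0, 0, 0], "claw": 0.4}
  ],
  "grip_force": 12
}}

```text
clock: 4.2
eef_pos: [0.5195, -0.109, 0.0879]
tcp_rot: [[1.0, 0.0, -0.001], [0.0, -1.0, 0.0], [-0.001, -0.0, -1.0]]
wrist_force: [-0.2, 0.3, -0.1]
opening: 0.0555
```

{"api": "apply_moves", "payload": {
  "plan": [
    {"dr": [0, 0, 0], "translation": [0, 0, 0], "claw": 1},
    {"dr": [0, 0, 0], "translation": [0, 0, 0], "claw": 1},
    {"dr": [0, 0, 0], "translation": [0, 0, 0], "claw": 1},
    {"dr": [0, 0, 0], "translation": [0, 0, 0], "claw": 1},
    {"dr": [0, 0, 0], "translation": [0, 0, 0], "claw": 1},
    {"dr": [0, 0, 0], "translation": [0, 0, 0], "claw": 1},
    {"dr": [0, 0, 0], "translation": [0, 0, 0], "claw": 1},
    {"dr": [0, 0, 0], "translation": [0, 0, 0], "claw": 1},
    {"dr": [0, 0, 0], "translation": [0, 0, 0], "claw": 1},
    {"dr": [0, 0, 0], "translation": [0, 0, 0], "claw": 1}
  ]
}}

```text
clock: 5.2
eef_pos: [0.5201, -0.1091, 0.0878]
tcp_rot: [[1.0, 0.0, 0.001], [0.0, -1.0, -0.0], [0.001, 0.0, -1.0]]
wrist_force: [3.8, 0.9, -0.8]
opening: 0.014
```

{"api": "apply_moves", "payload": {
  "plan": [
    {"dr": [0, 0, -8.2], "translation": [0, 0, 0], "claw": 1},
    {"dr": [0, 0, -8.2], "translation": [0, 0, 0], "claw": 1},
    {"dr": [0, 0, -8.2], "translation": [0, 0, 0], "claw": 1},
    {"dr": [0, 0, -8.2], "translation": [0, 0, 0], "claw": 1},
    {"dr": [0, 0, -8.2], "translation": [0, 0, 0], "claw": 1},
    {"dr": [0, 0, -8.2], "translation": [0, 0, 0], "claw": 1},
    {"dr": [0, 0, -8.2], "translation": [0, 0, 0], "claw": 1},
    {"dr": [0, 0, -8.2], "translation": [0, 0, 0], "claw": 1},
    {"dr": [0, 0, -8.2], "translation": [0, 0, 0], "claw": 1},
    {"dr": [0, 0, -8.2], "translation": [0, 0, 0], "claw": 1}
  ]
}}

```text
clock: 6.2
eef_pos: [0.5211, -0.1081, 0.0878]
tcp_rot: [[0.133, 0.991, 0.003], [0.991, -0.133, 0.001], [0.002, 0.003, -1.0]]
wrist_force: [8.5, 4.7, -3.7]
opening: 0.0141
```

{"api": "apply_moves", "payload": {
  "plan": [
    {"dr": [0, 0, -4], "translation": [0, 0, 0], "claw": 1},
    {"dr": [0, 0, -3], "translation": [0, 0, 0], "claw": 1},
    {"dr": [0, 0, -2], "translation": [0, 0, 0], "claw": 1},
    {"dr": [0, 0, -1.5], "translation": [0, 0, 0], "claw": 1},
    {"dr": [0, 0, -1.5], "translation": [0, 0, 0], "claw": 1},
    {"dr": [0, 0, -1], "translation": [0, 0, 0], "claw": 1},
    {"dr": [0, 0, 0], "translation": [0, 0, 0], "claw": 1},
    {"dr": [0, 0, 0], "translation": [0, 0, 0], "claw": 1},
    {"dr": [0, 0, 0], "translation": [0, 0, 0], "claw": 1},
    {"dr": [0, 0, 0], "translation": [0, 0, 0], "claw": 1}
  ]
}}

```text
clock: 7.2
eef_pos: [0.5211, -0.1078, 0.0878]
tcp_rot: [[-0.088, 0.996, 0.003], [0.996, 0.088, 0.002], [0.002, 0.003, -1.0]]
wrist_force: [8.5, 5.7, -3.2]
opening: 0.0139
```

Run:
```python
from h import *
s=get_state();print(s["clock"],s["eef_pos"],s["tcp_rot"],s["torque"],s["joints"],s["opening"])
print(np.degrees(np.arctan2(s["tcp_rot"][1][0],s["tcp_rot"][0][0])))
```

```text
7.2 [ 0.5211 -0.1078  0.0878] [[-0.0878  0.9961  0.003 ]
 [ 0.9961  0.0878  0.0018]
 [ 0.0015  0.0031 -1.    ]] [ 1.0539 -1.6481 -0.018 ] [-0.3022  0.0484  1.8206  0.0027  1.2703 -1.9617] 0.013884366936555403
95.03649327464429
```

{"api": "apply_moves", "payload": {
  "plan": [
    {"dr": [0, 0, -1], "translation": [0, 0, 0], "claw": 1},
    {"dr": [0, 0, -1], "translation": [0, 0, 0], "claw": 1},
    {"dr": [0, 0, -1], "translation": [0, 0, 0], "claw": 1},
    {"dr": [0, 0, -1], "translation": [0, 0, 0], "claw": 1},
    {"dr": [0, 0, 0], "translation": [0, 0, 0], "claw": 1},
    {"dr": [0, 0, 0], "translation": [0, 0, 0], "claw": 1},
    {"dr": [0, 0, 0], "translation": [0, 0, 0], "claw": 1},
    {"dr": [0, 0, 0], "translation": [0, 0, 0], "claw": 1},
    {"dr": [0, 0, 0], "translation": [0, 0, 0], "claw": 1},
    {"dr": [0, 0, 0], "translation": [0, 0, 0], "claw": 1}
  ]
}}

```text
clock: 8.2
eef_pos: [0.5208, -0.1079, 0.0878]
tcp_rot: [[-0.157, 0.988, 0.002], [0.988, 0.157, 0.002], [0.002, 0.002, -1.0]]
wrist_force: [7.3, 4.9, -1.3]
opening: 0.0143
```

Run:
```python
from h import *
s=get_state();print(s["clock"],s["eef_pos"],s["torque"],s["wrist_force"],s["opening"])
print(np.degrees(np.arctan2(s["tcp_rot"][1][0],s["tcp_rot"][0][0])))
```

```text
8.2 [ 0.5208 -0.1079  0.0878] [ 1.0733 -1.2086 -0.24  ] [ 7.2544  4.8989 -1.2858] 0.014345222493034462
99.01922077471683
```

{"api": "apply_moves", "payload": {
  "plan": [
    {"dr": [0, 0, 0], "translation": [0, 0, 0], "claw": 0.4},
    {"dr": [0, 0, 0], "translation": [0, 0, 0], "claw": 0.4},
    {"dr": [0, 0, 0], "translation": [0, 0, 0], "claw": 0.4},
    {"dr": [0, 0, 0], "translation": [0, 0, 0], "claw": 0.4},
    {"dr": [0, 0, 0], "translation": [0, 0, -1.5], "claw": 0.4},
    {"dr": [0, 0, 0], "translation": [0, 0, -3], "claw": 0.4},
    {"dr": [0, 0, 0], "translation": [0, 0, -4.5], "claw": 0.3},
    {"dr": [0, 0, 0], "translation": [0, 0, -4.5], "claw": 0.3},
    {"dr": [0, 0, 8], "translation": [0, 0, -4], "claw": 0.3},
    {"dr": [0, 0, 8.3], "translation": [0, 0, 0], "claw": 0.3}
  ]
}}

```text
clock: 9.2
eef_pos: [0.5227, -0.1101, 0.2718]
tcp_rot: [[0.132, 0.991, 0.012], [0.991, -0.132, -0.004], [-0.002, 0.012, -1.0]]
wrist_force: [0.5, 0.0, 1.0]
opening: 0.0652
```

{"api": "apply_moves", "payload": {
  "plan": [
    {"dr": [0, 0, 8], "translation": [0, 0, 0], "claw": 0.3},
    {"dr": [0, 0, 8], "translation": [0, 0, 0], "claw": 0.3},
    {"dr": [0, 0, 8], "translation": [0, 0, 0], "claw": 0.3},
    {"dr": [0, 0, 8], "translation": [0, 0, 0], "claw": 0.3},
    {"dr": [0, 0, 8], "translation": [0, 0, 0], "claw": 0.3},
    {"dr": [0, 0, 8], "translation": [0, 0, 0], "claw": 0.3},
    {"dr": [0, 0, 8], "translation": [0, 0, 0], "claw": 0.3},
    {"dr": [0, 0, 8], "translation": [0, 0, 0], "claw": 0.3},
    {"dr": [0, 0, 8], "translation": [0, 0, 0], "claw": 0.3},
    {"dr": [0, 0, 6], "translation": [0, 0, 0], "claw": 0.3}
  ]
}}

```text
clock: 10.2
eef_pos: [0.5196, -0.1092, 0.264]
tcp_rot: [[0.997, 0.077, 0.001], [0.077, -0.997, -0.0], [0.001, 0.0, -1.0]]
wrist_force: [-0.3, 0.5, -0.2]
opening: 0.0648
```

Run:
```python
from h import *
s=get_state();print(s["clock"],s["eef_pos"],np.degrees(np.arctan2(s["tcp_rot"][1][0],s["tcp_rot"][0][0])))
P=viewer.camera_params("wrist");im=viewer.grab_frame("wrist");cv2.imwrite("pics/w2.png",im[:,:,::-1])
uv=proj(P,(.5202,-.1083,.09)).astype(int);print(uv)
a=im[:290,150:550,::-1];cv2.imwrite("pics/c4.png",cv2.resize(a,None,fx=2,fy=2,interpolation=2))
import json
json.dump({k:np.array(v).tolist() for k,v in P.items()},open("w2.json","w"))
```

```text
10.2 [ 0.5196 -0.1092  0.264 ] 4.38810268690081
[315 217]
```

View pics/c4.png

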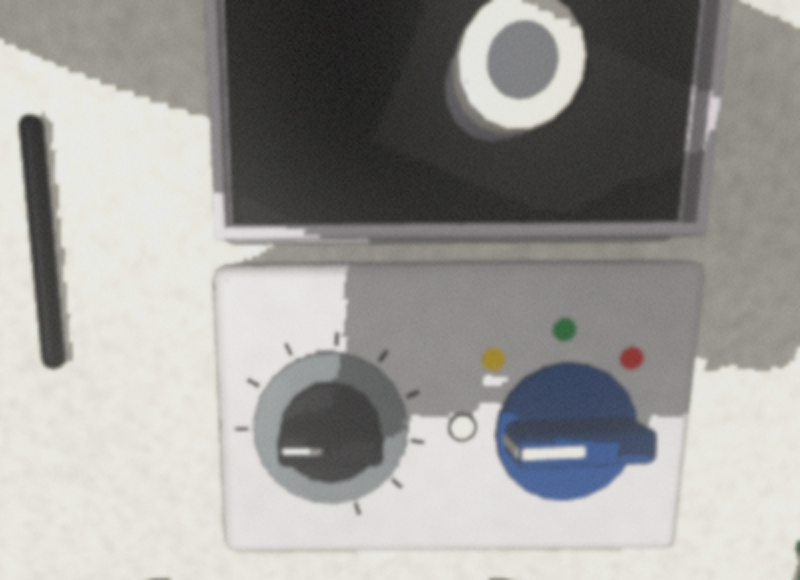

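The dial mark now points to the left tick, so it's at the stop. Next is the white jar, and I'll estimate the tray corners meanwhile.

{"api": "apply_moves", "payload": {
  "plan": [
    {"dr": [0, 0, 0], "translation": [1.74, -3.56, 0], "claw": 0.2},
    {"dr": [0, 0, 0], "translation": [1.74, -3.56, 0], "claw": 0.2},
    {"dr": [0, 0, 0], "translation": [1.74, -3.56, 0], "claw": 0.2},
    {"dr": [0, 0, 0], "translation": [1.74, -3.55, 0], "claw": 0.2},
    {"dr": [0, 0, 0], "translation": [0, 0, 3], "claw": 0.2},
    {"dr": [0, 0, 0], "translation": [0, 0, 3], "claw": 0.2},
    {"dr": [0, 0, 0], "translation": [0, 0, 3], "claw": 0.2},
    {"dr": [0, 0, 0], "translation": [0, 0, 1], "claw": 0.2},
    {"dr": [0, 0, 0], "translation": [0, 0, 0], "claw": 0.2},
    {"dr": [0, 0, 0], "translation": [0, 0, 0], "claw": 0.2}
  ]
}}

```text
clock: 11.25
eef_pos: [0.5782, 0.0383, 0.1645]
tcp_rot: [[0.997, 0.083, 0.002], [0.083, -0.997, -0.0], [0.002, 0.0, -1.0]]
wrist_force: [0.2, 0.1, 0.1]
opening: 0.0745
```

Run:
```python
from h import *
s=get_state();print(s["clock"],s["eef_pos"])
P=viewer.camera_params("wrist");im=viewer.grab_frame("wrist")
A=viewer.grab_frame("scene")
print(proj(P,(.578,.038,.1)))
a=cv2.resize(A[155:220,355:445,::-1],None,fx=4.4,fy=4.4,interpolation=2)
b=cv2.resize(im[:,:,::-1],None,fx=.6,fy=.6,interpolation=3)
c=np.zeros((600,400,3),np.uint8);c[:a.shape[0],:a.shape[1]]=a;c[300:300+288,:384]=b
cv2.imwrite("pics/m1.png",c)
```

```text
11.25 [0.5782 0.0383 0.1645]
[314.6234 259.5218]
```

View pics/m1.png

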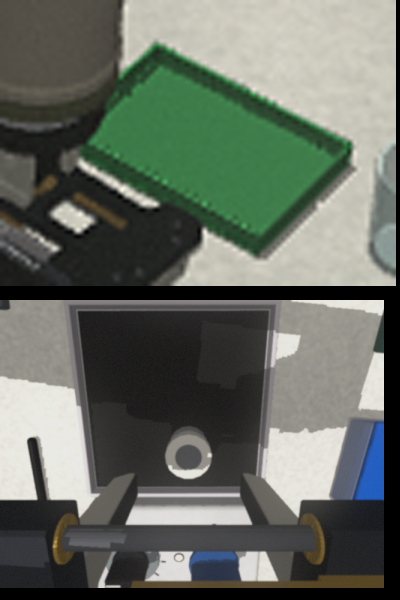

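{"api": "apply_moves", "payload": {
  "plan": [
    {"dr": [0, 0, 0], "translation": [0, 0, 3], "claw": 0.2},
    {"dr": [0, 0, 0], "translation": [0, 0, 3], "claw": 0.2},
    {"dr": [0, 0, 0], "translation": [0, 0, 2.5], "claw": 0.2},
    {"dr": [0, 0, 0], "translation": [0, 0, 1.2], "claw": 0.2},
    {"dr": [0, 0, 0], "translation": [0, 0, 0], "claw": 1},
    {"dr": [0, 0, 0], "translation": [0, 0, 0], "claw": 1},
    {"dr": [0, 0, 0], "translation": [0, 0, 0], "claw": 1},
    {"dr": [0, 0, 0], "translation": [0, 0, 0], "claw": 1},
    {"dr": [0, 0, 0], "translation": [0, 0, 0], "claw": 1},
    {"dr": [0, 0, 0], "translation": [0, 0, 0], "claw": 1}
  ],
  "grip_force": 15
}}

```text
clock: 12.35
eef_pos: [0.5785, 0.0384, 0.0673]
tcp_rot: [[0.997, 0.082, 0.003], [0.082, -0.997, -0.0], [0.003, 0.0, -1.0]]
wrist_force: [-1.3, -0.2, 6.6]
opening: 0.0457
```

Run:
```python
from h import *
A=viewer.camera_params("scene")
p=[at(A,q,.02) for q in [(390.9,165.2),(434.5,188.6),(413.6,209.5)]];print(p,(p[0]+p[2])/2)
B=viewer.camera_params("side")
print(at(B,(325,130),.08),at(A,(466,225),.1))
s=get_state();print(s["eef_pos"],s["opening"])
```

```text
[array([0.3648, 0.4166, 0.02  ]), array([0.5301, 0.4367, 0.02  ]), array([0.5464, 0.32  , 0.02  ])] [0.4556 0.3683 0.02  ]
[0.5964 0.3618 0.08  ] [0.7243 0.3145 0.1   ]
[0.5785 0.0384 0.0673] 0.045654203540852235
```

{"api": "apply_moves", "payload": {
  "plan": [
    {"dr": [0, 0, 0], "translation": [0, 0, -3], "claw": 1},
    {"dr": [0, 0, 0], "translation": [0, 0, -4.5], "claw": 1},
    {"dr": [0, 0, 0], "translation": [0, 0, -4.5], "claw": 1},
    {"dr": [0, 0, 0], "translation": [-1.19, -4.23, 0], "claw": 1},
    {"dr": [0, 0, 0], "translation": [-1.19, -4.23, 0], "claw": 1},
    {"dr": [0, 0, 0], "translation": [-1.19, -4.23, 0], "claw": 1},
    {"dr": [0, 0, 0], "translation": [-1.19, -4.23, 0], "claw": 1},
    {"dr": [0, 0, 0], "translation": [-1.19, -4.23, 0], "claw": 1},
    {"dr": [0, 0, 0], "translation": [-1.19, -4.23, 0], "claw": 1},
    {"dr": [0, 0, 0], "translation": [-1.19, -4.23, 0], "claw": 1}
  ]
}}

```text
clock: 13.35
eef_pos: [0.469, 0.3283, 0.1859]
tcp_rot: [[0.997, 0.082, 0.0], [0.082, -0.997, 0.0], [0.0, -0.0, -1.0]]
wrist_force: [0.4, 0.4, -1.0]
opening: 0.0457
```

{"api": "apply_moves", "payload": {
  "plan": [
    {"dr": [0, 0, 0], "translation": [-1.18, -4.24, 0], "claw": 1},
    {"dr": [0, 0, 0], "translation": [0, 0, 3], "claw": 1},
    {"dr": [0, 0, 0], "translation": [0, 0, 3], "claw": 1},
    {"dr": [0, 0, 0], "translation": [0, 0, 3], "claw": 1},
    {"dr": [0, 0, 0], "translation": [0, 0, 3], "claw": 1},
    {"dr": [0, 0, 0], "translation": [0, 0, 2], "claw": 1},
    {"dr": [0, 0, 0], "translation": [0, 0, 1], "claw": 1},
    {"dr": [0, 0, 0], "translation": [0, 0, 0.4], "claw": 1},
    {"dr": [0, 0, 0], "translation": [0, 0, 0], "claw": 1},
    {"dr": [0, 0, 0], "translation": [0, 0, 0], "claw": 1}
  ]
}}

```text
clock: 14.35
eef_pos: [0.4557, 0.3686, 0.0331]
tcp_rot: [[0.997, 0.082, 0.002], [0.082, -0.997, 0.001], [0.002, -0.001, -1.0]]
wrist_force: [-0.5, 0.6, -0.5]
opening: 0.0456
```

{"api": "apply_moves", "payload": {
  "plan": [
    {"dr": [0, 0, 0], "translation": [0, 0, 0.6], "claw": 1},
    {"dr": [0, 0, 0], "translation": [0, 0, 0.4], "claw": 1},
    {"dr": [0, 0, 0], "translation": [0, 0, 0.15], "claw": 1},
    {"dr": [0, 0, 0], "translation": [0, 0, 0], "claw": 1},
    {"dr": [0, 0, 0], "translation": [0, 0, 0], "claw": 0.3},
    {"dr": [0, 0, 0], "translation": [0, 0, 0], "claw": 0.3},
    {"dr": [0, 0, 0], "translation": [0, 0, 0], "claw": 0.3},
    {"dr": [0, 0, 0], "translation": [0, 0, 0], "claw": 0.3},
    {"dr": [0, 0, 0], "translation": [0, 0, -2.5], "claw": 0.3},
    {"dr": [0, 0, 0], "translation": [0, 0, -3.5], "claw": 0.3}
  ]
}}

```text
clock: 15.35
eef_pos: [0.4528, 0.3666, 0.078]
tcp_rot: [[0.997, 0.082, -0.005], [0.082, -0.997, -0.003], [-0.005, 0.003, -1.0]]
wrist_force: [0.9, 1.0, 0.7]
opening: 0.0653
```

```bash
cat > look.py <<'E'
from h import *
# detect jar caps with both fixed cameras
def look(z=.045):
    out=[]
    for n in ["scene","side"]:
        P=viewer.camera_params(n);im=viewer.grab_frame(n)
        for nm,lo,hi in [("red",(0,150,90),(8,255,255)),("yel",(20,130,120),(32,255,255))]:
            for u,v,a in blobs(im,lo,hi,60):
                X=at(P,(u,v),z)
                if X[0]<.72: print(n,nm,round(u),round(v),a,"bench",X[:2],"plat",at(P,(u,v),.095)[:2])
        out.append(im)
    return out
E
python3 - <<'E'
from look import *
s=get_state();print(s["clock"],s["eef_pos"],s["opening"])
look()
E
```

```text
15.35 [0.4528 0.3666 0.078 ] 0.06529192424510061
scene red 209 358 240.0 bench [ 0.5602 -0.4208] plat [ 0.5876 -0.4302]
scene red 265 344 223.5 bench [ 0.6174 -0.3002] plat [ 0.6423 -0.315 ]
scene red 188 320 199.0 bench [ 0.4373 -0.3998] plat [ 0.4702 -0.4102]
scene red 205 288 167.0 bench [ 0.3872 -0.3142] plat [ 0.4225 -0.3284]
scene yel 227 312 191.5 bench [ 0.4834 -0.3156] plat [ 0.5143 -0.3297]
side red 330 409 504.5 bench [ 0.4387 -0.4012] plat [ 0.4334 -0.4219]
side red 401 406 511.5 bench [ 0.5607 -0.4228] plat [ 0.548  -0.4423]
side red 293 370 429.5 bench [ 0.3887 -0.3155] plat [ 0.3864 -0.3414]
side red 409 341 385.0 bench [ 0.6174 -0.3028] plat [ 0.6012 -0.3295]
side yel 344 360 388.5 bench [ 0.4853 -0.3157] plat [ 0.4772 -0.3416]
```

{"api": "apply_moves", "payload": {
  "plan": [
    {"dr": [0, 0, 0], "translation": [0, 0, -5], "claw": 0.2},
    {"dr": [0, 0, 0], "translation": [0, 0, -5], "claw": 0.2},
    {"dr": [0, 0, 0], "translation": [0.71, 4.54, 0], "claw": 0.2},
    {"dr": [0, 0, 0], "translation": [0.71, 4.54, 0], "claw": 0.2},
    {"dr": [0, 0, 0], "translation": [0.71, 4.54, 0], "claw": 0.2},
    {"dr": [0, 0, 0], "translation": [0.71, 4.54, 0], "claw": 0.2},
    {"dr": [0, 0, 0], "translation": [0.71, 4.54, 0], "claw": 0.2},
    {"dr": [0, 0, 0], "translation": [0.71, 4.54, 0], "claw": 0.2},
    {"dr": [0, 0, 0], "translation": [0.71, 4.54, 0], "claw": 0.2},
    {"dr": [0, 0, 0], "translation": [0.71, 4.54, 0], "claw": 0.2}
  ]
}}

```text
clock: 16.45
eef_pos: [0.5412, 0.0089, 0.1797]
tcp_rot: [[0.997, 0.082, -0.0], [0.082, -0.997, 0.0], [-0.0, -0.0, -1.0]]
wrist_force: [0.4, 0.7, 0.3]
opening: 0.0744
```

{"api": "apply_moves", "payload": {
  "plan": [
    {"dr": [0, 0, 0], "translation": [0.71, 4.54, 0], "claw": 0.2},
    {"dr": [0, 0, 0], "translation": [0.71, 4.54, 0], "claw": 0.2},
    {"dr": [0, 0, 0], "translation": [0.71, 4.54, 0], "claw": 0.2},
    {"dr": [0, 0, 0], "translation": [0.71, 4.54, 0], "claw": 0.2},
    {"dr": [0, 0, 0], "translation": [0.71, 4.54, 0], "claw": 0.2},
    {"dr": [0, 0, 0], "translation": [0.71, 4.54, 0], "claw": 0.2},
    {"dr": [0, 0, 0], "translation": [0.7, 4.54, 0], "claw": 0.2},
    {"dr": [0, 0, 0], "translation": [0, 0, 3.5], "claw": 0.2},
    {"dr": [0, 0, 0], "translation": [0, 0, 3.5], "claw": 0.2},
    {"dr": [0, 0, 0], "translation": [0, 0, 0], "claw": 0.2}
  ]
}}

```text
clock: 17.45
eef_pos: [0.6127, -0.3002, 0.1024]
tcp_rot: [[0.997, 0.081, -0.01], [0.081, -0.997, 0.006], [-0.009, -0.007, -1.0]]
wrist_force: [-1.4, 0.1, -1.4]
opening: 0.0746
```

Run:
```python
from look import *
s=get_state();print(s["clock"],s["eef_pos"],np.degrees(np.arctan2(s["tcp_rot"][1][0],s["tcp_rot"][0][0])))
a,b=look()
P=viewer.camera_params("wrist");im=viewer.grab_frame("wrist");print(proj(P,(.6175,-.3015,.045)),blobs(im,(0,150,90),(8,255,255),200))
c=np.vstack([cv2.resize(a[150:300,300:480],(480,400)),cv2.resize(im,(480,360))[:200]]);cv2.imwrite("pics/m2.png",c[:,:,::-1])
```

```text
17.45 [ 0.6127 -0.3002  0.1024] 4.6678298821517945
scene red 209 358 236.0 bench [ 0.5602 -0.4208] plat [ 0.5876 -0.4302]
scene red 263 347 81.0 bench [ 0.6211 -0.3078] plat [ 0.6458 -0.3223]
scene red 188 320 200.0 bench [ 0.4374 -0.3998] plat [ 0.4704 -0.4102]
scene red 205 288 170.5 bench [ 0.3876 -0.3143] plat [ 0.4228 -0.3285]
scene yel 226 312 187.5 bench [ 0.4834 -0.316 ] plat [ 0.5143 -0.3301]
side red 330 409 523.5 bench [ 0.4385 -0.402 ] plat [ 0.4332 -0.4227]
side red 401 406 529.5 bench [ 0.5604 -0.4233] plat [ 0.5477 -0.4427]
side red 293 370 448.0 bench [ 0.3887 -0.3164] plat [ 0.3864 -0.3423]
side red 410 341 385.0 bench [ 0.6181 -0.3032] plat [ 0.6019 -0.3299]
side yel 344 361 437.5 bench [ 0.4842 -0.3179] plat [ 0.4761 -0.3437]
[318.0897 259.934 ] [(217.33532934131736, 439.9275295562721, 1085.5), (323.54842889536764, 290.20634920634916, 514.5), (335.021528525296, 242.69357732328666, 464.5)]
```

View pics/m2.png

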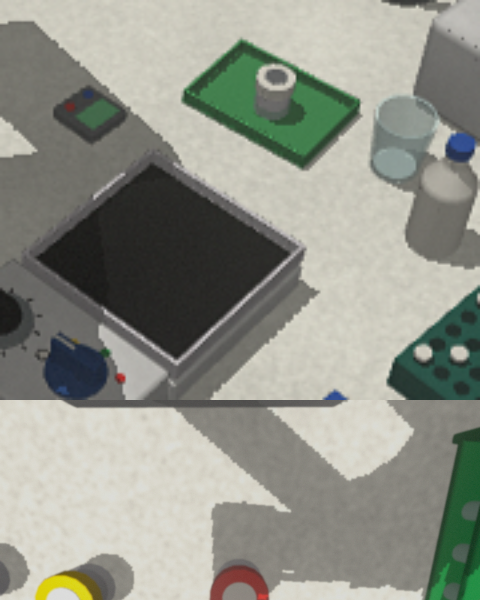

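{"api": "apply_moves", "payload": {
  "plan": [
    {"dr": [0, 0, 0], "translation": [0, 0, 3], "claw": 0.2},
    {"dr": [0, 0, 0], "translation": [0, 0, 3], "claw": 0.2},
    {"dr": [0, 0, 0], "translation": [0, 0, 2.3], "claw": 0.2},
    {"dr": [0, 0, 0], "translation": [0, 0, 0], "claw": 0.2},
    {"dr": [0, 0, 0], "translation": [0, 0, 0], "claw": 0.2},
    {"dr": [0, 0, 0], "translation": [0, 0, 0], "claw": 1},
    {"dr": [0, 0, 0], "translation": [0, 0, 0], "claw": 1},
    {"dr": [0, 0, 0], "translation": [0, 0, 0], "claw": 1},
    {"dr": [0, 0, 0], "translation": [0, 0, 0], "claw": 1},
    {"dr": [0, 0, 0], "translation": [0, 0, 0], "claw": 1}
  ]
}}

```text
clock: 18.6
eef_pos: [0.6172, -0.3022, 0.028]
tcp_rot: [[0.997, 0.082, 0.001], [0.082, -0.997, -0.001], [0.001, 0.001, -1.0]]
wrist_force: [-1.5, -0.0, 3.3]
opening: 0.0456
```

{"api": "apply_moves", "payload": {
  "plan": [
    {"dr": [0, 0, 0], "translation": [0, 0, 0], "claw": 0.3},
    {"dr": [0, 0, 0], "translation": [0, 0, 0], "claw": 0.3},
    {"dr": [0, 0, 0], "translation": [0, 0, 0.5], "claw": 0.3},
    {"dr": [0, 0, 0], "translation": [0, 0, 0.5], "claw": 0.3},
    {"dr": [0, 0, 0], "translation": [0, 0, 0], "claw": 0.3},
    {"dr": [0, 0, 0], "translation": [0, 0, 0], "claw": 1},
    {"dr": [0, 0, 0], "translation": [0, 0, 0], "claw": 1},
    {"dr": [0, 0, 0], "translation": [0, 0, 0], "claw": 1},
    {"dr": [0, 0, 0], "translation": [0, 0, 0], "claw": 1},
    {"dr": [0, 0, 0], "translation": [0, 0, 0], "claw": 1}
  ]
}}

```text
clock: 19.6
eef_pos: [0.617, -0.3021, 0.0174]
tcp_rot: [[0.997, 0.082, 0.0], [0.082, -0.997, -0.0], [0.0, 0.0, -1.0]]
wrist_force: [0.1, 0.4, -0.8]
opening: 0.0459
```

{"api": "apply_moves", "payload": {
  "plan": [
    {"dr": [0, 0, 0], "translation": [0, 0, -3], "claw": 1},
    {"dr": [0, 0, 0], "translation": [0, 0, -4], "claw": 1},
    {"dr": [0, 0, 0], "translation": [0, 0, -4.5], "claw": 1},
    {"dr": [0, 0, 0], "translation": [0, 0, -4.5], "claw": 1},
    {"dr": [0, 0, 0], "translation": [0.18, -4.25, 0], "claw": 1},
    {"dr": [0, 0, 0], "translation": [0.18, -4.25, 0], "claw": 1},
    {"dr": [0, 0, 0], "translation": [0.18, -4.25, 0], "claw": 1},
    {"dr": [0, 0, 0], "translation": [0.18, -4.25, 0], "claw": 1},
    {"dr": [0, 0, 0], "translation": [0.18, -4.25, 0], "claw": 1},
    {"dr": [0, 0, 0], "translation": [0.18, -4.25, 0], "claw": 1}
  ]
}}

```text
clock: 20.6
eef_pos: [0.6061, -0.0452, 0.1771]
tcp_rot: [[0.997, 0.082, -0.0], [0.082, -0.997, 0.0], [-0.0, -0.0, -1.0]]
wrist_force: [0.2, -0.2, -1.8]
opening: 0.0456
```

{"api": "apply_moves", "payload": {
  "plan": [
    {"dr": [0, 0, 0], "translation": [0.18, -4.25, 0], "claw": 1},
    {"dr": [0, 0, 0], "translation": [0.18, -4.25, 0], "claw": 1},
    {"dr": [0, 0, 0], "translation": [0.18, -4.25, 0], "claw": 1},
    {"dr": [0, 0, 0], "translation": [0.18, -4.25, 0], "claw": 1},
    {"dr": [0, 0, 0], "translation": [0, 0, 3], "claw": 1},
    {"dr": [0, 0, 0], "translation": [0, 0, 3], "claw": 1},
    {"dr": [0, 0, 0], "translation": [0, 0, 2], "claw": 1},
    {"dr": [0, 0, 0], "translation": [0, 0, 1], "claw": 1},
    {"dr": [0, 0, 0], "translation": [0, 0, 0], "claw": 1},
    {"dr": [0, 0, 0], "translation": [0, 0, 0], "claw": 1}
  ]
}}

```text
clock: 21.6
eef_pos: [0.6004, 0.123, 0.0881]
tcp_rot: [[0.997, 0.082, 0.001], [0.082, -0.997, 0.0], [0.001, -0.0, -1.0]]
wrist_force: [0.4, 0.7, -0.9]
opening: 0.0456
```

{"api": "apply_moves", "payload": {
  "plan": [
    {"dr": [0, 0, 0], "translation": [0, 0, 1], "claw": 1},
    {"dr": [0, 0, 0], "translation": [0, 0, 0.6], "claw": 1},
    {"dr": [0, 0, 0], "translation": [0, 0, 0.4], "claw": 1},
    {"dr": [0, 0, 0], "translation": [0, 0, 0], "claw": 1},
    {"dr": [0, 0, 0], "translation": [0, 0, 0], "claw": 0.3},
    {"dr": [0, 0, 0], "translation": [0, 0, 0], "claw": 0.3},
    {"dr": [0, 0, 0], "translation": [0, 0, 0], "claw": 0.3},
    {"dr": [0, 0, 0], "translation": [0, 0, -3], "claw": 0.3},
    {"dr": [0, 0, 0], "translation": [0, 0, -4], "claw": 0.3},
    {"dr": [0, 0, 0], "translation": [0, 0, -4], "claw": 0.3}
  ]
}}

```text
clock: 22.6
eef_pos: [0.5992, 0.123, 0.1778]
tcp_rot: [[0.997, 0.082, -0.001], [0.082, -0.997, -0.0], [-0.001, 0.0, -1.0]]
wrist_force: [1.3, 0.9, -0.2]
opening: 0.0651
```

Run:
```python
from look import *
s=get_state();print(s["clock"],s["eef_pos"],s["opening"])
look()
```

```text
22.6 [0.5992 0.123  0.1778] 0.06512091129461273
scene red 209 358 235.0 bench [ 0.5601 -0.4208] plat [ 0.5876 -0.4302]
scene red 188 320 198.0 bench [ 0.4375 -0.4   ] plat [ 0.4705 -0.4103]
scene red 205 288 169.0 bench [ 0.3874 -0.3144] plat [ 0.4226 -0.3285]
scene red 384 236 168.5 bench [0.5728 0.1584] plat [0.5997 0.123 ]
scene yel 227 312 192.0 bench [ 0.4834 -0.3156] plat [ 0.5143 -0.3297]
side red 330 409 507.5 bench [ 0.4387 -0.4013] plat [ 0.4334 -0.422 ]
side red 401 406 512.0 bench [ 0.5607 -0.4228] plat [ 0.548  -0.4423]
side red 293 370 433.0 bench [ 0.3886 -0.3156] plat [ 0.3863 -0.3416]
side red 347 185 70.5 bench [0.6121 0.1628] plat [0.5962 0.1078]
side yel 344 360 391.5 bench [ 0.4852 -0.3158] plat [ 0.4771 -0.3417]
```

{"api": "apply_moves", "payload": {
  "plan": [
    {"dr": [0, 0, 0], "translation": [-0.7, 4.5, 0], "claw": 0.2},
    {"dr": [0, 0, 0], "translation": [-0.7, 4.5, 0], "claw": 0.2},
    {"dr": [0, 0, 0], "translation": [-0.7, 4.5, 0], "claw": 0.2},
    {"dr": [0, 0, 0], "translation": [-0.7, 4.5, 0], "claw": 0.2},
    {"dr": [0, 0, 0], "translation": [-0.7, 4.5, 0], "claw": 0.2},
    {"dr": [0, 0, 0], "translation": [-0.7, 4.5, 0], "claw": 0.2},
    {"dr": [0, 0, 0], "translation": [-0.7, 4.5, 0], "claw": 0.2},
    {"dr": [0, 0, 0], "translation": [-0.7, 4.5, 0], "claw": 0.2},
    {"dr": [0, 0, 0], "translation": [-0.7, 4.5, 0], "claw": 0.2},
    {"dr": [0, 0, 0], "translation": [-0.7, 4.5, 0], "claw": 0.2}
  ]
}}

```text
clock: 23.7
eef_pos: [0.5665, -0.3329, 0.1766]
tcp_rot: [[0.997, 0.082, -0.0], [0.082, -0.997, 0.0], [-0.0, -0.0, -1.0]]
wrist_force: [1.8, -0.3, 0.1]
opening: 0.0742
```

{"api": "apply_moves", "payload": {
  "plan": [
    {"dr": [0, 0, 0], "translation": [-0.7, 4.5, 0], "claw": 0.2},
    {"dr": [0, 0, 0], "translation": [-0.7, 4.5, 0], "claw": 0.2},
    {"dr": [0, 0, 0], "translation": [0, 0, 3], "claw": 0.2},
    {"dr": [0, 0, 0], "translation": [0, 0, 3], "claw": 0.2},
    {"dr": [0, 0, 0], "translation": [0, 0, 3], "claw": 0.2},
    {"dr": [0, 0, 0], "translation": [0, 0, 2], "claw": 0.2},
    {"dr": [0, 0, 0], "translation": [0, 0, 0], "claw": 0.2},
    {"dr": [0, 0, 0], "translation": [0, 0, 0], "claw": 0.2},
    {"dr": [0, 0, 0], "translation": [0, 0, 0], "claw": 0.2},
    {"dr": [0, 0, 0], "translation": [0, 0, 0], "claw": 0.2}
  ]
}}

```text
clock: 24.7
eef_pos: [0.5616, -0.4229, 0.0694]
tcp_rot: [[0.997, 0.082, 0.003], [0.082, -0.997, -0.002], [0.002, 0.002, -1.0]]
wrist_force: [-0.1, -0.4, 0.3]
opening: 0.0748
```

Run:
```python
from look import *
s=get_state();print(s["clock"],s["eef_pos"],s["opening"])
look()
```

```text
24.7 [ 0.5616 -0.4229  0.0694] 0.07476075772464255
scene red 384 236 186.0 bench [0.5732 0.1582] plat [0.6    0.1228]
scene yel 226 312 193.0 bench [ 0.4834 -0.3157] plat [ 0.5143 -0.3298]
side red 404 411 195.0 bench [ 0.5629 -0.4319] plat [ 0.55   -0.4508]
side red 330 409 524.0 bench [ 0.4385 -0.402 ] plat [ 0.4332 -0.4227]
side red 293 370 448.0 bench [ 0.3887 -0.3164] plat [ 0.3864 -0.3423]
side yel 342 362 212.0 bench [ 0.4793 -0.3188] plat [ 0.4715 -0.3445]
```

{"api": "apply_moves", "payload": {
  "plan": [
    {"dr": [0, 0, 0], "translation": [0, 0, 2.5], "claw": 0.2},
    {"dr": [0, 0, 0], "translation": [0, 0, 1.7], "claw": 0.2},
    {"dr": [0, 0, 0], "translation": [0, 0, 1], "claw": 0.2},
    {"dr": [0, 0, 0], "translation": [0, 0, 0], "claw": 0.2},
    {"dr": [0, 0, 0], "translation": [0, 0, 0], "claw": 1},
    {"dr": [0, 0, 0], "translation": [0, 0, 0], "claw": 1},
    {"dr": [0, 0, 0], "translation": [0, 0, 0], "claw": 1},
    {"dr": [0, 0, 0], "translation": [0, 0, 0], "claw": 1},
    {"dr": [0, 0, 0], "translation": [0, 0, 0], "claw": 1},
    {"dr": [0, 0, 0], "translation": [0, 0, 0], "claw": 1}
  ]
}}

```text
clock: 25.8
eef_pos: [0.5609, -0.4224, 0.016]
tcp_rot: [[0.997, 0.082, 0.001], [0.082, -0.997, -0.001], [0.001, 0.001, -1.0]]
wrist_force: [-0.6, 0.2, 4.6]
opening: 0.0458
```

{"api": "apply_moves", "payload": {
  "plan": [
    {"dr": [0, 0, 0], "translation": [0, 0, -3], "claw": 1},
    {"dr": [0, 0, 0], "translation": [0, 0, -4], "claw": 1},
    {"dr": [0, 0, 0], "translation": [0, 0, -4.5], "claw": 1},
    {"dr": [0, 0, 0], "translation": [0, 0, -4.5], "claw": 1},
    {"dr": [0, 0, 0], "translation": [-0.02, -4.51, 0], "claw": 1},
    {"dr": [0, 0, 0], "translation": [-0.02, -4.51, 0], "claw": 1},
    {"dr": [0, 0, 0], "translation": [-0.02, -4.51, 0], "claw": 1},
    {"dr": [0, 0, 0], "translation": [-0.02, -4.51, 0], "claw": 1},
    {"dr": [0, 0, 0], "translation": [-0.02, -4.51, 0], "claw": 1},
    {"dr": [0, 0, 0], "translation": [-0.02, -4.51, 0], "claw": 1}
  ]
}}

```text
clock: 26.8
eef_pos: [0.5363, -0.1506, 0.1749]
tcp_rot: [[0.997, 0.082, -0.0], [0.082, -0.997, 0.0], [-0.0, -0.0, -1.0]]
wrist_force: [0.6, -0.5, -1.0]
opening: 0.0457
```

{"api": "apply_moves", "payload": {
  "plan": [
    {"dr": [0, 0, 0], "translation": [-0.02, -4.51, 0], "claw": 1},
    {"dr": [0, 0, 0], "translation": [-0.02, -4.51, 0], "claw": 1},
    {"dr": [0, 0, 0], "translation": [-0.02, -4.51, 0], "claw": 1},
    {"dr": [0, 0, 0], "translation": [-0.02, -4.51, 0], "claw": 1},
    {"dr": [0, 0, 0], "translation": [-0.02, -4.51, 0], "claw": 1},
    {"dr": [0, 0, 0], "translation": [-0.02, -4.51, 0], "claw": 1},
    {"dr": [0, 0, 0], "translation": [0, 0, 3], "claw": 1},
    {"dr": [0, 0, 0], "translation": [0, 0, 3], "claw": 1},
    {"dr": [0, 0, 0], "translation": [0, 0, 2], "claw": 1},
    {"dr": [0, 0, 0], "translation": [0, 0, 0], "claw": 1}
  ]
}}

```text
clock: 27.8
eef_pos: [0.5105, 0.117, 0.0914]
tcp_rot: [[0.997, 0.083, -0.007], [0.083, -0.997, -0.001], [-0.007, 0.0, -1.0]]
wrist_force: [-0.8, 0.2, -0.3]
opening: 0.046
```

{"api": "apply_moves", "payload": {
  "plan": [
    {"dr": [0, 0, 0], "translation": [0, 0, 1.2], "claw": 1},
    {"dr": [0, 0, 0], "translation": [0, 0, 0.8], "claw": 1},
    {"dr": [0, 0, 0], "translation": [0, 0, 0.4], "claw": 1},
    {"dr": [0, 0, 0], "translation": [0, 0, 0], "claw": 1},
    {"dr": [0, 0, 0], "translation": [0, 0, 0], "claw": 1},
    {"dr": [0, 0, 0], "translation": [0, 0, 0], "claw": 1},
    {"dr": [0, 0, 0], "translation": [0, 0, 0], "claw": 1},
    {"dr": [0, 0, 0], "translation": [0, 0, 0], "claw": 1},
    {"dr": [0, 0, 0], "translation": [0, 0, 0], "claw": 1},
    {"dr": [0, 0, 0], "translation": [0, 0, 0], "claw": 1}
  ]
}}

```text
clock: 28.8
eef_pos: [0.5136, 0.1172, 0.0712]
tcp_rot: [[0.997, 0.082, 0.0], [0.082, -0.997, 0.0], [0.0, -0.0, -1.0]]
wrist_force: [-0.2, -0.3, -1.1]
opening: 0.0455
```

{"api": "apply_moves", "payload": {
  "plan": [
    {"dr": [0, 0, 0], "translation": [0.05, 0, 0.3], "claw": 1},
    {"dr": [0, 0, 0], "translation": [0, 0, 0.15], "claw": 1},
    {"dr": [0, 0, 0], "translation": [0, 0, 0], "claw": 1},
    {"dr": [0, 0, 0], "translation": [0, 0, 0], "claw": 0.3},
    {"dr": [0, 0, 0], "translation": [0, 0, 0], "claw": 0.3},
    {"dr": [0, 0, 0], "translation": [0, 0, 0], "claw": 0.3},
    {"dr": [0, 0, 0], "translation": [0, 0, 0], "claw": 0.3},
    {"dr": [0, 0, 0], "translation": [0, 0, -3], "claw": 0.3},
    {"dr": [0, 0, 0], "translation": [0, 0, -4], "claw": 0.3},
    {"dr": [0, 0, 0], "translation": [0, 0, -4], "claw": 0.3}
  ]
}}

```text
clock: 29.8
eef_pos: [0.5134, 0.1171, 0.1774]
tcp_rot: [[0.997, 0.082, -0.002], [0.082, -0.997, -0.0], [-0.002, 0.0, -1.0]]
wrist_force: [0.2, 0.2, 0.4]
opening: 0.065
```

Run:
```python
from look import *
s=get_state();print(s["clock"],s["eef_pos"],s["opening"])
look()
```

```text
29.8 [0.5134 0.1171 0.1774] 0.06504670756718807
scene red 188 320 196.0 bench [ 0.4374 -0.3998] plat [ 0.4704 -0.4101]
scene red 205 288 169.0 bench [ 0.3874 -0.3144] plat [ 0.4226 -0.3285]
scene red 384 236 165.0 bench [0.5724 0.1586] plat [0.5993 0.1232]
scene red 359 219 145.0 bench [0.4812 0.1535] plat [0.5122 0.1182]
scene yel 227 312 191.5 bench [ 0.4834 -0.3156] plat [ 0.5143 -0.3297]
side red 330 409 512.0 bench [ 0.4385 -0.4015] plat [ 0.4332 -0.4222]
side red 293 370 433.0 bench [ 0.3886 -0.3156] plat [ 0.3863 -0.3416]
side red 313 191 68.5 bench [0.5209 0.1564] plat [0.5105 0.1018]
side red 347 185 77.0 bench [0.6106 0.1636] plat [0.5948 0.1085]
side yel 344 360 389.5 bench [ 0.4853 -0.3157] plat [ 0.4771 -0.3416]
```

{"api": "apply_moves", "payload": {
  "plan": [
    {"dr": [0, 0, 0], "translation": [-0.986, 4.25, 0], "claw": 0.2},
    {"dr": [0, 0, 0], "translation": [-0.986, 4.25, 0], "claw": 0.2},
    {"dr": [0, 0, 0], "translation": [-0.986, 4.25, 0], "claw": 0.2},
    {"dr": [0, 0, 0], "translation": [-0.986, 4.25, 0], "claw": 0.2},
    {"dr": [0, 0, 0], "translation": [-0.986, 4.25, 0], "claw": 0.2},
    {"dr": [0, 0, 0], "translation": [-0.986, 4.25, 0], "claw": 0.2},
    {"dr": [0, 0, 0], "translation": [-0.986, 4.25, 0], "claw": 0.2},
    {"dr": [0, 0, 0], "translation": [-0.986, 4.25, 0], "claw": 0.2},
    {"dr": [0, 0, 0], "translation": [-0.986, 4.25, 0], "claw": 0.2},
    {"dr": [0, 0, 0], "translation": [-0.986, 4.25, 0], "claw": 0.2}
  ]
}}

```text
clock: 30.9
eef_pos: [0.4501, -0.3161, 0.1762]
tcp_rot: [[0.997, 0.082, -0.0], [0.082, -0.997, 0.0], [-0.0, -0.0, -1.0]]
wrist_force: [1.2, 0.2, 0.2]
opening: 0.0744
```

{"api": "apply_moves", "payload": {
  "plan": [
    {"dr": [0, 0, 0], "translation": [-0.986, 4.25, 0], "claw": 0.2},
    {"dr": [0, 0, 0], "translation": [-0.986, 4.25, 0], "claw": 0.2},
    {"dr": [0, 0, 0], "translation": [0, 0, 3], "claw": 0.2},
    {"dr": [0, 0, 0], "translation": [0, 0, 3], "claw": 0.2},
    {"dr": [0, 0, 0], "translation": [0, 0, 3], "claw": 0.2},
    {"dr": [0, 0, 0], "translation": [0, 0, 2], "claw": 0.2},
    {"dr": [0, 0, 0], "translation": [0, 0, 0], "claw": 0.2},
    {"dr": [0, 0, 0], "translation": [0, 0, 0], "claw": 0.2},
    {"dr": [0, 0, 0], "translation": [0, 0, 0], "claw": 0.2},
    {"dr": [0, 0, 0], "translation": [0, 0, 0], "claw": 0.2}
  ]
}}

```text
clock: 31.9
eef_pos: [0.439, -0.4017, 0.0686]
tcp_rot: [[0.997, 0.082, 0.002], [0.082, -0.997, -0.002], [0.002, 0.002, -1.0]]
wrist_force: [0.5, 0.0, 1.1]
opening: 0.0743
```

Run:
```python
from look import *
s=get_state();print(s["clock"],s["eef_pos"],s["opening"])
look()
```

```text
31.9 [ 0.439  -0.4017  0.0686] 0.07429005632739988
scene red 384 236 179.5 bench [0.5723 0.1586] plat [0.5992 0.1231]
scene red 359 220 172.0 bench [0.4833 0.1519] plat [0.5142 0.1167]
scene yel 227 312 173.0 bench [ 0.4848 -0.3158] plat [ 0.5156 -0.3299]
side red 330 412 192.5 bench [ 0.4379 -0.4065] plat [ 0.4326 -0.4269]
```

{"api": "apply_moves", "payload": {
  "plan": [
    {"dr": [0, 0, 0], "translation": [0, 0, 2.5], "claw": 0.2},
    {"dr": [0, 0, 0], "translation": [0, 0, 1.6], "claw": 0.2},
    {"dr": [0, 0, 0], "translation": [0, 0, 1], "claw": 0.2},
    {"dr": [0, 0, 0], "translation": [0, 0, 0], "claw": 0.2},
    {"dr": [0, 0, 0], "translation": [0, 0, 0], "claw": 1},
    {"dr": [0, 0, 0], "translation": [0, 0, 0], "claw": 1},
    {"dr": [0, 0, 0], "translation": [0, 0, 0], "claw": 1},
    {"dr": [0, 0, 0], "translation": [0, 0, 0], "claw": 1},
    {"dr": [0, 0, 0], "translation": [0, 0, 0], "claw": 1},
    {"dr": [0, 0, 0], "translation": [0, 0, 0], "claw": 1}
  ]
}}

```text
clock: 33.0
eef_pos: [0.4385, -0.4012, 0.0163]
tcp_rot: [[0.997, 0.082, 0.001], [0.082, -0.997, -0.001], [0.001, 0.001, -1.0]]
wrist_force: [-0.2, -0.8, 4.6]
opening: 0.0454
```

{"api": "apply_moves", "payload": {
  "plan": [
    {"dr": [0, 0, 0], "translation": [0, 0, -3], "claw": 1},
    {"dr": [0, 0, 0], "translation": [0, 0, -4], "claw": 1},
    {"dr": [0, 0, 0], "translation": [0, 0, -4.5], "claw": 1},
    {"dr": [0, 0, 0], "translation": [0, 0, -4.5], "claw": 1},
    {"dr": [0, 0, 0], "translation": [1.857, -3.852, 0], "claw": 1},
    {"dr": [0, 0, 0], "translation": [1.857, -3.852, 0], "claw": 1},
    {"dr": [0, 0, 0], "translation": [1.857, -3.852, 0], "claw": 1},
    {"dr": [0, 0, 0], "translation": [1.857, -3.852, 0], "claw": 1},
    {"dr": [0, 0, 0], "translation": [1.857, -3.852, 0], "claw": 1},
    {"dr": [0, 0, 0], "translation": [1.857, -3.852, 0], "claw": 1}
  ]
}}

```text
clock: 34.0
eef_pos: [0.5302, -0.1595, 0.1754]
tcp_rot: [[0.997, 0.082, -0.0], [0.082, -0.997, 0.0], [-0.0, -0.0, -1.0]]
wrist_force: [1.1, 0.2, -1.1]
opening: 0.0457
```

{"api": "apply_moves", "payload": {
  "plan": [
    {"dr": [0, 0, 0], "translation": [1.857, -3.852, 0], "claw": 1},
    {"dr": [0, 0, 0], "translation": [1.857, -3.852, 0], "claw": 1},
    {"dr": [0, 0, 0], "translation": [1.857, -3.852, 0], "claw": 1},
    {"dr": [0, 0, 0], "translation": [1.857, -3.852, 0], "claw": 1},
    {"dr": [0, 0, 0], "translation": [1.857, -3.852, 0], "claw": 1},
    {"dr": [0, 0, 0], "translation": [0, 0, 3], "claw": 1},
    {"dr": [0, 0, 0], "translation": [0, 0, 3], "claw": 1},
    {"dr": [0, 0, 0], "translation": [0, 0, 2], "claw": 1},
    {"dr": [0, 0, 0], "translation": [0, 0, 0], "claw": 1},
    {"dr": [0, 0, 0], "translation": [0, 0, 0], "claw": 1}
  ]
}}

```text
clock: 35.0
eef_pos: [0.6065, 0.0382, 0.0956]
tcp_rot: [[0.997, 0.082, -0.001], [0.082, -0.997, 0.0], [-0.001, -0.0, -1.0]]
wrist_force: [-0.1, -0.2, -0.8]
opening: 0.0457
```

{"api": "apply_moves", "payload": {
  "plan": [
    {"dr": [0, 0, 0], "translation": [0, 0, 1.2], "claw": 1},
    {"dr": [0, 0, 0], "translation": [0, 0, 0.8], "claw": 1},
    {"dr": [0, 0, 0], "translation": [0, 0, 0.6], "claw": 1},
    {"dr": [0, 0, 0], "translation": [0, 0, 0.3], "claw": 1},
    {"dr": [0, 0, 0], "translation": [0, 0, 0], "claw": 1},
    {"dr": [0, 0, 0], "translation": [0, 0, 0], "claw": 0.3},
    {"dr": [0, 0, 0], "translation": [0, 0, 0], "claw": 0.3},
    {"dr": [0, 0, 0], "translation": [0, 0, 0], "claw": 0.3},
    {"dr": [0, 0, 0], "translation": [0, 0, -3], "claw": 0.3},
    {"dr": [0, 0, 0], "translation": [0, 0, -4], "claw": 0.3}
  ]
}}

```text
clock: 36.0
eef_pos: [0.6046, 0.0383, 0.1345]
tcp_rot: [[0.997, 0.082, -0.006], [0.082, -0.997, 0.0], [-0.006, -0.001, -1.0]]
wrist_force: [1.2, -0.4, 0.1]
opening: 0.065
```

Run:
```python
from look import *
s=get_state();print(s["clock"],s["eef_pos"],s["opening"])
look()
```

```text
36.0 [0.6046 0.0383 0.1345] 0.06501675439621707
scene red 205 288 167.0 bench [ 0.3872 -0.3142] plat [ 0.4225 -0.3284]
scene red 363 254 185.0 bench [0.5809 0.0693] plat [0.6074 0.0379]
scene yel 227 312 191.5 bench [ 0.4834 -0.3156] plat [ 0.5143 -0.3297]
side red 293 370 434.0 bench [ 0.3885 -0.3156] plat [ 0.3862 -0.3415]
side yel 344 360 392.0 bench [ 0.4852 -0.3158] plat [ 0.477  -0.3417]
```

{"api": "apply_moves", "payload": {
  "plan": [
    {"dr": [0, 0, 0], "translation": [0, 0, -4], "claw": 0.2},
    {"dr": [0, 0, 0], "translation": [-2.472, 3.338, 0], "claw": 0.2},
    {"dr": [0, 0, 0], "translation": [-2.472, 3.338, 0], "claw": 0.2},
    {"dr": [0, 0, 0], "translation": [-2.472, 3.338, 0], "claw": 0.2},
    {"dr": [0, 0, 0], "translation": [-2.472, 3.338, 0], "claw": 0.2},
    {"dr": [0, 0, 0], "translation": [-2.472, 3.338, 0], "claw": 0.2},
    {"dr": [0, 0, 0], "translation": [-2.472, 3.338, 0], "claw": 0.2},
    {"dr": [0, 0, 0], "translation": [-2.472, 3.338, 0], "claw": 0.2},
    {"dr": [0, 0, 0], "translation": [-2.472, 3.338, 0], "claw": 0.2},
    {"dr": [0, 0, 0], "translation": [-2.472, 3.338, 0], "claw": 0.2}
  ]
}}

```text
clock: 37.1
eef_pos: [0.4089, -0.2807, 0.1768]
tcp_rot: [[0.997, 0.082, 0.001], [0.082, -0.997, -0.001], [0.001, 0.001, -1.0]]
wrist_force: [0.6, 0.2, -0.1]
opening: 0.0748
```

{"api": "apply_moves", "payload": {
  "plan": [
    {"dr": [0, 0, 0], "translation": [-2.472, 3.338, 0], "claw": 0.2},
    {"dr": [0, 0, 0], "translation": [0, 0, 3], "claw": 0.2},
    {"dr": [0, 0, 0], "translation": [0, 0, 3], "claw": 0.2},
    {"dr": [0, 0, 0], "translation": [0, 0, 3], "claw": 0.2},
    {"dr": [0, 0, 0], "translation": [0, 0, 2], "claw": 0.2},
    {"dr": [0, 0, 0], "translation": [0, 0, 0], "claw": 0.2},
    {"dr": [0, 0, 0], "translation": [0, 0, 0], "claw": 0.2},
    {"dr": [0, 0, 0], "translation": [0, 0, 0], "claw": 0.2},
    {"dr": [0, 0, 0], "translation": [0, 0, 0], "claw": 0.2},
    {"dr": [0, 0, 0], "translation": [0, 0, 0], "claw": 0.2}
  ]
}}

```text
clock: 38.1
eef_pos: [0.3886, -0.3153, 0.0679]
tcp_rot: [[0.997, 0.082, 0.002], [0.082, -0.997, -0.002], [0.001, 0.002, -1.0]]
wrist_force: [0.2, -0.3, -0.3]
opening: 0.0744
```

Run:
```python
from look import *
s=get_state();print(s["clock"],s["eef_pos"],s["opening"])
look()
```

```text
38.1 [ 0.3886 -0.3153  0.0679] 0.07442592069694348
scene red 364 254 185.5 bench [0.5797 0.0711] plat [0.6063 0.0395]
scene red 384 236 185.0 bench [0.573  0.1583] plat [0.5999 0.1229]
scene red 359 219 158.5 bench [0.4815 0.1532] plat [0.5125 0.118 ]
side red 293 370 416.0 bench [ 0.389  -0.3158] plat [ 0.3866 -0.3417]
side red 359 204 254.0 bench [0.6219 0.0873] plat [0.6055 0.0369]
side red 347 181 209.5 bench [0.6143 0.1766] plat [0.5983 0.1208]
side yel 345 368 126.0 bench [ 0.4826 -0.3322] plat [ 0.4746 -0.3571]
```

{"api": "apply_moves", "payload": {
  "plan": [
    {"dr": [0, 0, 0], "translation": [0, 0, 2.5], "claw": 0.2},
    {"dr": [0, 0, 0], "translation": [0, 0, 1.6], "claw": 0.2},
    {"dr": [0, 0, 0], "translation": [0, 0, 1], "claw": 0.2},
    {"dr": [0, 0, 0], "translation": [0, 0, 0], "claw": 0.2},
    {"dr": [0, 0, 0], "translation": [0, 0, 0], "claw": 1},
    {"dr": [0, 0, 0], "translation": [0, 0, 0], "claw": 1},
    {"dr": [0, 0, 0], "translation": [0, 0, 0], "claw": 1},
    {"dr": [0, 0, 0], "translation": [0, 0, 0], "claw": 1},
    {"dr": [0, 0, 0], "translation": [0, 0, 0], "claw": 1},
    {"dr": [0, 0, 0], "translation": [0, 0, 0], "claw": 1}
  ]
}}

```text
clock: 39.2
eef_pos: [0.3884, -0.3151, 0.0163]
tcp_rot: [[0.997, 0.082, 0.001], [0.082, -0.997, -0.001], [0.001, 0.001, -1.0]]
wrist_force: [-0.4, 1.0, 5.8]
opening: 0.0457
```

{"api": "apply_moves", "payload": {
  "plan": [
    {"dr": [0, 0, 0], "translation": [0, 0, -3], "claw": 1},
    {"dr": [0, 0, 0], "translation": [0, 0, -4], "claw": 1},
    {"dr": [0, 0, 0], "translation": [0, 0, -4.5], "claw": 1},
    {"dr": [0, 0, 0], "translation": [0, 0, -4.5], "claw": 1},
    {"dr": [0, 0, 0], "translation": [1.792, -3.707, 0], "claw": 1},
    {"dr": [0, 0, 0], "translation": [1.792, -3.707, 0], "claw": 1},
    {"dr": [0, 0, 0], "translation": [1.792, -3.707, 0], "claw": 1},
    {"dr": [0, 0, 0], "translation": [1.792, -3.707, 0], "claw": 1},
    {"dr": [0, 0, 0], "translation": [1.792, -3.707, 0], "claw": 1},
    {"dr": [0, 0, 0], "translation": [1.792, -3.707, 0], "claw": 1}
  ]
}}

```text
clock: 40.2
eef_pos: [0.4768, -0.0825, 0.1753]
tcp_rot: [[0.997, 0.082, -0.0], [0.082, -0.997, -0.0], [-0.0, -0.0, -1.0]]
wrist_force: [-0.1, -1.1, -1.0]
opening: 0.0456
```

{"api": "apply_moves", "payload": {
  "plan": [
    {"dr": [0, 0, 0], "translation": [1.792, -3.707, 0], "claw": 1},
    {"dr": [0, 0, 0], "translation": [1.792, -3.707, 0], "claw": 1},
    {"dr": [0, 0, 0], "translation": [1.792, -3.707, 0], "claw": 1},
    {"dr": [0, 0, 0], "translation": [0, 0, 3], "claw": 1},
    {"dr": [0, 0, 0], "translation": [0, 0, 3], "claw": 1},
    {"dr": [0, 0, 0], "translation": [0, 0, 2], "claw": 1},
    {"dr": [0, 0, 0], "translation": [0, 0, 0], "claw": 1},
    {"dr": [0, 0, 0], "translation": [0, 0, 0], "claw": 1},
    {"dr": [0, 0, 0], "translation": [0, 0, 0], "claw": 1},
    {"dr": [0, 0, 0], "translation": [0, 0, 0], "claw": 1}
  ]
}}

```text
clock: 41.2
eef_pos: [0.5224, 0.0309, 0.0974]
tcp_rot: [[0.997, 0.082, 0.003], [0.082, -0.997, -0.0], [0.003, 0.0, -1.0]]
wrist_force: [-0.4, -0.0, -0.6]
opening: 0.0459
```

{"api": "apply_moves", "payload": {
  "plan": [
    {"dr": [0, 0, 0], "translation": [0, 0, 1.2], "claw": 1},
    {"dr": [0, 0, 0], "translation": [0, 0, 0.8], "claw": 1},
    {"dr": [0, 0, 0], "translation": [0, 0, 0.6], "claw": 1},
    {"dr": [0, 0, 0], "translation": [0, 0, 0.3], "claw": 1},
    {"dr": [0, 0, 0], "translation": [0, 0, 0], "claw": 1},
    {"dr": [0, 0, 0], "translation": [0, 0, 0], "claw": 0.3},
    {"dr": [0, 0, 0], "translation": [0, 0, 0], "claw": 0.3},
    {"dr": [0, 0, 0], "translation": [0, 0, 0], "claw": 0.3},
    {"dr": [0, 0, 0], "translation": [0, 0, -3], "claw": 0.3},
    {"dr": [0, 0, 0], "translation": [0, 0, -4], "claw": 0.3}
  ]
}}

```text
clock: 42.2
eef_pos: [0.5191, 0.0311, 0.1349]
tcp_rot: [[0.997, 0.082, -0.005], [0.082, -0.997, 0.0], [-0.005, -0.001, -1.0]]
wrist_force: [1.2, 0.8, -0.3]
opening: 0.0651
```

{"api": "apply_moves", "payload": {
  "plan": [
    {"dr": [0, 0, 0], "translation": [0, 0, -4], "claw": 0.3},
    {"dr": [0, 0, 0], "translation": [0, 0, -4], "claw": 0.3},
    {"dr": [0, 0, 0], "translation": [0, 0, -4], "claw": 0.3},
    {"dr": [0, 0, 0], "translation": [2.16, 3.47, 0], "claw": 0.3},
    {"dr": [0, 0, 0], "translation": [2.16, 3.47, 0], "claw": 0.3},
    {"dr": [0, 0, 0], "translation": [2.16, 3.47, 0], "claw": 0.3},
    {"dr": [0, 0, 0], "translation": [2.16, 3.47, 0], "claw": 0.3},
    {"dr": [0, 0, -8.2], "translation": [0, 0, 0], "claw": 0.3},
    {"dr": [0, 0, -8.2], "translation": [0, 0, 0], "claw": 0.3},
    {"dr": [0, 0, -8.2], "translation": [0, 0, 0], "claw": 0.3}
  ]
}}

```text
clock: 43.2
eef_pos: [0.6188, -0.1007, 0.2561]
tcp_rot: [[0.869, 0.494, -0.001], [0.494, -0.869, 0.0], [-0.0, -0.001, -1.0]]
wrist_force: [-0.0, 0.0, -0.5]
opening: 0.065
```

{"api": "apply_moves", "payload": {
  "plan": [
    {"dr": [0, 0, -8.2], "translation": [0, 0, 0], "claw": 0.3},
    {"dr": [0, 0, -8.2], "translation": [0, 0, 0], "claw": 0.3},
    {"dr": [0, 0, -8.2], "translation": [0, 0, 0], "claw": 0.3},
    {"dr": [0, 0, -8.2], "translation": [0, 0, 0], "claw": 0.3},
    {"dr": [0, 0, -8.2], "translation": [0, 0, 0], "claw": 0.3},
    {"dr": [0, 0, -8.2], "translation": [0, 0, 0], "claw": 0.3},
    {"dr": [0, 0, -8.2], "translation": [0, 0, 0], "claw": 0.3},
    {"dr": [0, 0, -8.2], "translation": [0, 0, 0], "claw": 0.3},
    {"dr": [0, 0, 0], "translation": [0, 0, 0], "claw": 0.3},
    {"dr": [0, 0, 0], "translation": [0, 0, 0], "claw": 0.3}
  ]
}}

```text
clock: 44.2
eef_pos: [0.6187, -0.1001, 0.2566]
tcp_rot: [[-0.081, 0.997, 0.0], [0.997, 0.081, 0.0], [0.0, 0.0, -1.0]]
wrist_force: [-0.6, -0.2, 0.2]
opening: 0.065
```

Run:
```python
from look import *
s=get_state();print(s["clock"],s["eef_pos"],s["joints"],np.degrees(np.arctan2(s["tcp_rot"][1][0],s["tcp_rot"][0][0])))
a,b=look()
P=viewer.camera_params("wrist");im=viewer.grab_frame("wrist");print(proj(P,(.6196,-.1005,.117)),proj(P,(.6196,-.1005,.07)))
x=cv2.resize(a[160:320,260:440],(450,400));y=cv2.resize(b[130:310,240:430],(350,332))
c=np.zeros((600,800,3),np.uint8);c[:400,:450]=x;c[:332,450:]=y;c[332:595,450:]=cv2.resize(im,(350,263));cv2.imwrite("pics/m3.png",c[:,:,::-1])
```

```text
44.2 [ 0.6187 -0.1001  0.2566] [-0.2423  0.1903  1.3532  0.      1.5981 -1.8945] 94.66622726140793
scene red 364 253 157.0 bench [0.5793 0.0732] plat [0.6059 0.0416]
scene red 338 239 70.0 bench [0.4968 0.0558] plat [0.5271 0.025 ]
scene red 384 236 166.0 bench [0.5735 0.1606] plat [0.6003 0.1251]
scene red 360 220 146.5 bench [0.4841 0.1543] plat [0.515 0.119]
scene yel 227 312 191.5 bench [ 0.4834 -0.3156] plat [ 0.5143 -0.3297]
side yel 344 360 392.5 bench [ 0.4852 -0.3158] plat [ 0.477  -0.3417]
[315.2433 231.8129] [315.0359 218.4544]
```

View pics/m3.png

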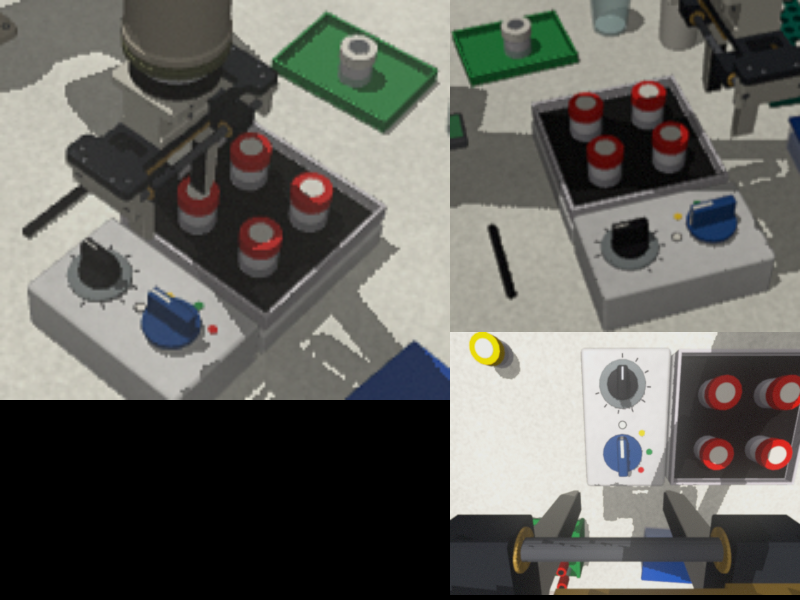

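All four red jars stand upright on the platform and the white jar is in the tray. The dial is still at its stop and the selector is at white. Next I'll grip the selector.

{"api": "apply_moves", "payload": {
  "plan": [
    {"dr": [0, 0, 0], "translation": [-0.04, 0.09, 3], "claw": 0.4},
    {"dr": [0, 0, 0], "translation": [0, 0, 3], "claw": 0.4},
    {"dr": [0, 0, 0], "translation": [0, 0, 3], "claw": 0.4},
    {"dr": [0, 0, 0], "translation": [0, 0, 3], "claw": 0.4},
    {"dr": [0, 0, 0], "translation": [0, 0, 3], "claw": 0.4},
    {"dr": [0, 0, 0], "translation": [0, 0, 1.4], "claw": 0.4},
    {"dr": [0, 0, 0], "translation": [0, 0, 0.7], "claw": 0.4},
    {"dr": [0, 0, 0], "translation": [0, 0, 0], "claw": 0.4},
    {"dr": [0, 0, 0], "translation": [0, 0, 0], "claw": 0.4},
    {"dr": [0, 0, 0], "translation": [0, 0, 0], "claw": 0.4}
  ],
  "grip_force": 40
}}

```text
clock: 45.35
eef_pos: [0.6211, -0.1008, 0.0875]
tcp_rot: [[-0.086, 0.996, 0.003], [0.996, 0.086, -0.001], [-0.001, 0.003, -1.0]]
wrist_force: [0.6, 0.0, 0.5]
opening: 0.0557
```

{"api": "apply_moves", "payload": {
  "plan": [
    {"dr": [0, 0, 0], "translation": [0, 0, 0], "claw": 1},
    {"dr": [0, 0, 0], "translation": [0, 0, 0], "claw": 1},
    {"dr": [0, 0, 0], "translation": [0, 0, 0], "claw": 1},
    {"dr": [0, 0, 0], "translation": [0, 0, 0], "claw": 1},
    {"dr": [0, 0, 0], "translation": [0, 0, 0], "claw": 1},
    {"dr": [0, 0, 0], "translation": [0, 0, 0], "claw": 1},
    {"dr": [0, 0, 0], "translation": [0, 0, 0], "claw": 1},
    {"dr": [0, 0, 0], "translation": [0, 0, 0], "claw": 1},
    {"dr": [0, 0, 0], "translation": [0, 0, 0], "claw": 1},
    {"dr": [0, 0, 0], "translation": [0, 0, 0], "claw": 1}
  ]
}}

```text
clock: 46.35
eef_pos: [0.6198, -0.0995, 0.0857]
tcp_rot: [[-0.086, 0.996, 0.0], [0.996, 0.086, 0.001], [0.001, 0.0, -1.0]]
wrist_force: [0.3, 5.3, 3.1]
opening: 0.0139
```

{"api": "apply_moves", "payload": {
  "plan": [
    {"dr": [0, 0, 0], "translation": [0, 0, 0.15], "claw": 1},
    {"dr": [0, 0, 0], "translation": [0, 0, 0.15], "claw": 1},
    {"dr": [0, 0, 0], "translation": [0, 0, 0.15], "claw": 1},
    {"dr": [0, 0, 0], "translation": [0, 0, 0.15], "claw": 1},
    {"dr": [0, 0, 0], "translation": [0, 0, 0.1], "claw": 1},
    {"dr": [0, 0, 0], "translation": [0, 0, 0], "claw": 1},
    {"dr": [0, 0, 0], "translation": [0, 0, 0], "claw": 1},
    {"dr": [0, 0, 0], "translation": [0, 0, 0], "claw": 1},
    {"dr": [0, 0, 0], "translation": [0, 0, 0], "claw": 1},
    {"dr": [0, 0, 0], "translation": [0, 0, 0], "claw": 1}
  ]
}}

```text
clock: 47.35
eef_pos: [0.6199, -0.0995, 0.0794]
tcp_rot: [[-0.086, 0.996, 0.0], [0.996, 0.086, 0.001], [0.001, 0.0, -1.0]]
wrist_force: [-1.4, 5.4, 8.3]
opening: 0.0138
```

{"api": "apply_moves", "payload": {
  "plan": [
    {"dr": [0, 0, 0], "translation": [0, 0, 0.1], "claw": 1},
    {"dr": [0, 0, 0], "translation": [0, 0, 0.1], "claw": 1},
    {"dr": [0, 0, 0], "translation": [0, 0, 0.05], "claw": 1},
    {"dr": [0, 0, 0], "translation": [0, 0, 0], "claw": 1},
    {"dr": [0, 0, 0], "translation": [0, 0, 0], "claw": 1},
    {"dr": [0, 0, 0], "translation": [0, 0, 0], "claw": 1},
    {"dr": [0, 0, 0], "translation": [0, 0, 0], "claw": 1},
    {"dr": [0, 0, 0], "translation": [0, 0, 0], "claw": 1},
    {"dr": [0, 0, 0], "translation": [0, 0, 0], "claw": 1},
    {"dr": [0, 0, 0], "translation": [0, 0, 0], "claw": 1}
  ]
}}

```text
clock: 48.35
eef_pos: [0.6201, -0.0995, 0.0791]
tcp_rot: [[-0.086, 0.996, 0.001], [0.996, 0.086, 0.001], [0.001, 0.001, -1.0]]
wrist_force: [-10.1, 6.4, 23.3]
opening: 0.0138
```

{"api": "apply_moves", "payload": {
  "plan": [
    {"dr": [0, 0, 4], "translation": [0, 0, 0], "claw": 1},
    {"dr": [0, 0, 8], "translation": [0, 0, 0], "claw": 1},
    {"dr": [0, 0, 8], "translation": [0, 0, 0], "claw": 1},
    {"dr": [0, 0, 8], "translation": [0, 0, 0], "claw": 1},
    {"dr": [0, 0, 8], "translation": [0, 0, 0], "claw": 1},
    {"dr": [0, 0, 8], "translation": [0, 0, 0], "claw": 1},
    {"dr": [0, 0, 8], "translation": [0, 0, 0], "claw": 1},
    {"dr": [0, 0, 8], "translation": [0, 0, 0], "claw": 1},
    {"dr": [0, 0, 8], "translation": [0, 0, 0], "claw": 1},
    {"dr": [0, 0, 8], "translation": [0, 0, 0], "claw": 1}
  ]
}}

```text
clock: 49.35
eef_pos: [0.62, -0.0997, 0.0791]
tcp_rot: [[0.948, 0.319, 0.001], [0.319, -0.948, 0.001], [0.001, -0.001, -1.0]]
wrist_force: [-10.3, 6.3, 24.2]
opening: 0.0139
```

Run:
```python
from h import *
s=get_state();print(s["clock"],s["eef_pos"],np.degrees(np.arctan2(s["tcp_rot"][1][0],s["tcp_rot"][0][0])),s["torque"],s["wrist_force"])
```

```text
49.35 [ 0.62   -0.0997  0.0791] 18.621259354665817 [1.2916 2.1212 0.0264] [-10.3185   6.3055  24.1693]
```

{"api": "apply_moves", "payload": {
  "plan": [
    {"dr": [0, 0, 6], "translation": [0, 0, 0], "claw": 1},
    {"dr": [0, 0, 2.5], "translation": [0, 0, 0], "claw": 1},
    {"dr": [0, 0, 0], "translation": [0, 0, 0], "claw": 1},
    {"dr": [0, 0, 0], "translation": [0, 0, 0], "claw": 1},
    {"dr": [0, 0, 0], "translation": [0, 0, 0], "claw": 1},
    {"dr": [0, 0, 0], "translation": [0, 0, 0], "claw": 1},
    {"dr": [0, 0, 0], "translation": [0, 0, 0], "claw": 1},
    {"dr": [0, 0, 0], "translation": [0, 0, 0], "claw": 1},
    {"dr": [0, 0, 0], "translation": [0, 0, 0], "claw": 1},
    {"dr": [0, 0, 0], "translation": [0, 0, 0], "claw": 1}
  ]
}}

```text
clock: 50.35
eef_pos: [0.62, -0.0997, 0.0791]
tcp_rot: [[0.983, 0.181, 0.001], [0.181, -0.983, 0.001], [0.001, -0.001, -1.0]]
wrist_force: [-10.9, 6.3, 24.7]
opening: 0.0137
```

Run:
```python
from h import *
s=get_state();print(s["clock"],s["eef_pos"],np.degrees(np.arctan2(s["tcp_rot"][1][0],s["tcp_rot"][0][0])),s["torque"],s["wrist_force"])
```

```text
50.35 [ 0.62   -0.0997  0.0791] 10.442888309071623 [ 1.233   2.1221 -0.0137] [-10.9313   6.3011  24.6789]
```

{"api": "apply_moves", "payload": {
  "plan": [
    {"dr": [0, 0, 3], "translation": [0, 0, 0], "claw": 1},
    {"dr": [0, 0, 2.6], "translation": [0, 0, 0], "claw": 1},
    {"dr": [0, 0, 0], "translation": [0, 0, 0], "claw": 1},
    {"dr": [0, 0, 0], "translation": [0, 0, 0], "claw": 1},
    {"dr": [0, 0, 0], "translation": [0, 0, -0.3], "claw": 1},
    {"dr": [0, 0, 0], "translation": [0, 0, -0.3], "claw": 1},
    {"dr": [0, 0, 0], "translation": [0, 0, -0.3], "claw": 1},
    {"dr": [0, 0, 0], "translation": [0, 0, 0], "claw": 1},
    {"dr": [0, 0, 0], "translation": [0, 0, 0], "claw": 1},
    {"dr": [0, 0, 0], "translation": [0, 0, 0], "claw": 1}
  ]
}}

```text
clock: 51.35
eef_pos: [0.6198, -0.0996, 0.0851]
tcp_rot: [[0.996, 0.084, 0.0], [0.084, -0.996, 0.001], [0.0, -0.001, -1.0]]
wrist_force: [0.4, 4.2, 4.4]
opening: 0.014
```

Run:
```python
from h import *
s=get_state();print(s["clock"],s["eef_pos"],np.degrees(np.arctan2(s["tcp_rot"][1][0],s["tcp_rot"][0][0])),s["torque"],s["wrist_force"])
```

```text
51.35 [ 0.6198 -0.0996  0.0851] 4.833342267689518 [ 0.9056 -0.0063 -0.0407] [0.3702 4.2344 4.3688]
```

Aligned with green. Next I release, lift and look.

{"api": "apply_moves", "payload": {
  "plan": [
    {"dr": [0, 0, 0], "translation": [0, 0, 0], "claw": 0.4},
    {"dr": [0, 0, 0], "translation": [0, 0, 0], "claw": 0.4},
    {"dr": [0, 0, 0], "translation": [0, 0, 0], "claw": 0.4},
    {"dr": [0, 0, 0], "translation": [0, 0, 0], "claw": 0.4},
    {"dr": [0, 0, 0], "translation": [0, 0, 0], "claw": 0.4},
    {"dr": [0, 0, 0], "translation": [0, 0, -2], "claw": 0.4},
    {"dr": [0, 0, 0], "translation": [0, 0, -4], "claw": 0.4},
    {"dr": [0, 0, 0], "translation": [0, 0, -4], "claw": 0.4},
    {"dr": [0, 0, 0], "translation": [0, 0, -4], "claw": 0.4},
    {"dr": [0, 0, 0], "translation": [0, 0, -4], "claw": 0.4}
  ]
}}

```text
clock: 52.35
eef_pos: [0.619, -0.1004, 0.2657]
tcp_rot: [[0.996, 0.084, -0.002], [0.084, -0.996, 0.0], [-0.002, -0.0, -1.0]]
wrist_force: [0.0, 0.3, 0.0]
opening: 0.0559
```

{"api": "apply_moves", "payload": {
  "plan": [
    {"dr": [0, 0, 0], "translation": [0, 2, -2], "claw": 0.4},
    {"dr": [0, 0, 0], "translation": [-1, 3, -1], "claw": 0.4},
    {"dr": [0, 0, 0], "translation": [-1, 3, 0], "claw": 0.4},
    {"dr": [0, 0, 0], "translation": [-1, 3, 0], "claw": 0.4},
    {"dr": [0, 0, 0], "translation": [0, 0, 0], "claw": 0.4},
    {"dr": [0, 0, 0], "translation": [0, 0, 0], "claw": 0.4},
    {"dr": [0, 0, 0], "translation": [0, 0, 0], "claw": 0.4},
    {"dr": [0, 0, 0], "translation": [0, 0, 0], "claw": 0.4},
    {"dr": [0, 0, 0], "translation": [0, 0, 0], "claw": 0.4},
    {"dr": [0, 0, 0], "translation": [0, 0, 0], "claw": 0.4}
  ]
}}

```text
clock: 53.35
eef_pos: [0.5992, -0.2119, 0.2952]
tcp_rot: [[0.996, 0.085, 0.0], [0.085, -0.996, -0.0], [0.0, 0.0, -1.0]]
wrist_force: [-1.0, 0.5, 0.2]
opening: 0.0554
```

Run:
```python
from look import *
s=get_state();print(s["clock"],s["eef_pos"],s["wrist_force"])
a,b=look()
im=viewer.grab_frame("wrist")
x=cv2.resize(a[150:410,140:450],(480,400));y=cv2.resize(b[110:310,220:430],(320,305))
c=np.zeros((600,800,3),np.uint8);c[:400,:480]=x;c[:305,480:]=y;c[305:600,480:]=cv2.resize(im[:295,150:470],(320,295));cv2.imwrite("pics/m4.png",c[:,:,::-1])
```

```text
53.35 [ 0.5992 -0.2119  0.2952] [-0.9516  0.4901  0.1811]
scene red 364 254 182.5 bench [0.5808 0.0718] plat [0.6073 0.0403]
scene red 384 236 186.0 bench [0.5732 0.1582] plat [0.6001 0.1227]
scene red 334 229 140.5 bench [0.4594 0.0741] plat [0.4914 0.0424]
scene red 359 220 174.0 bench [0.483  0.1518] plat [0.5139 0.1166]
scene yel 227 312 191.5 bench [ 0.4834 -0.3156] plat [ 0.5143 -0.3297]
side red 313 188 212.0 bench [0.5227 0.1711] plat [0.5123 0.1156]
side red 344 184 88.0 bench [0.605  0.1683] plat [0.5896 0.113 ]
side yel 344 360 412.5 bench [ 0.4846 -0.3168] plat [ 0.4765 -0.3427]
```

View pics/m4.png

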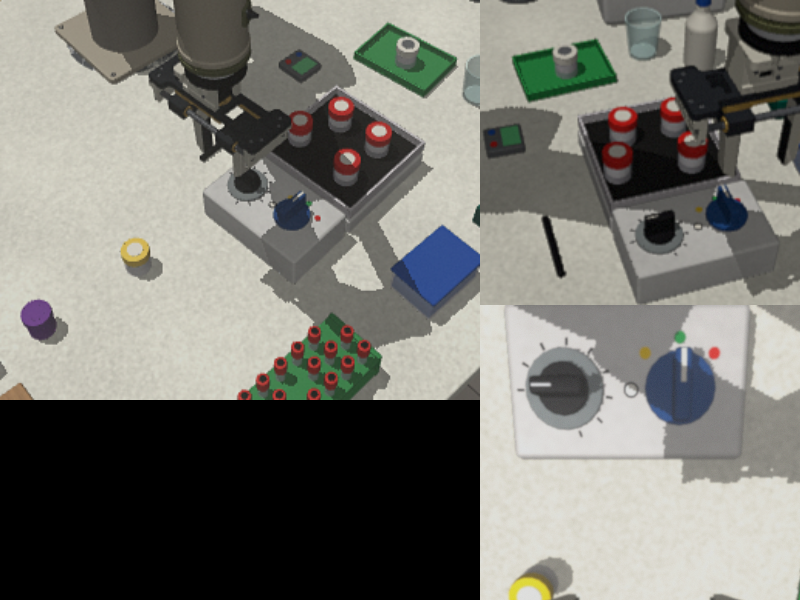

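The selector points to green and the dial is at its stop. One red jar, the near-right one, was knocked towards the near rim, so I'll take a closer look.

{"api": "apply_moves", "payload": {
  "plan": [
    {"dr": [0, 0, 0], "translation": [-2.4, -4.2, 0], "claw": 0.3},
    {"dr": [0, 0, 0], "translation": [-2.4, -4.2, 0], "claw": 0.3},
    {"dr": [0, 0, 0], "translation": [-2.4, -4.2, 0], "claw": 0.3},
    {"dr": [0, 0, 0], "translation": [-2.3, -4.2, 0], "claw": 0.3},
    {"dr": [0, 0, 0], "translation": [0, 0, 0], "claw": 0.3},
    {"dr": [0, 0, 0], "translation": [0, 0, 0], "claw": 0.3},
    {"dr": [0, 0, 0], "translation": [0, 0, 0], "claw": 0.3},
    {"dr": [0, 0, 0], "translation": [0, 0, 0], "claw": 0.3},
    {"dr": [0, 0, 0], "translation": [0, 0, 0], "claw": 0.3},
    {"dr": [0, 0, 0], "translation": [0, 0, 0], "claw": 0.3}
  ]
}}

```text
clock: 54.5
eef_pos: [0.4905, -0.0538, 0.2949]
tcp_rot: [[0.997, 0.083, -0.001], [0.083, -0.997, 0.0], [-0.001, -0.0, -1.0]]
wrist_force: [0.1, 0.9, 0.7]
opening: 0.0654
```

Run:
```python
from look import *
s=get_state();print(s["clock"],s["eef_pos"])
P=viewer.camera_params("wrist")
im=viewer.grab_frame("wrist");cv2.imwrite("pics/w5.png",im[:,:,::-1])
for u,v,a in blobs(im,(0,150,70),(8,255,255),300): print(u,v,a,at(P,(u,v),.096))
for X in [(.5218,.0306,.1),(.4914,.0424,.1)]: print(proj(P,X))
```

```text
54.5 [ 0.4905 -0.0538  0.2949]
461.87039223402854 115.7671520398793 2541.0 [0.6062 0.039  0.096 ]
325.3348927006757 101.17049082943491 2244.5 [0.4911 0.041  0.096 ]
467.4000302480339 19.05989110707804 1102.0 [0.5975 0.1116 0.096 ]
361.75678827253034 18.246210228219223 1000.5 [0.5142 0.1052 0.096 ]
[361.1296 117.318 ]
[325.9524  99.1191]
```

View pics/w5.png

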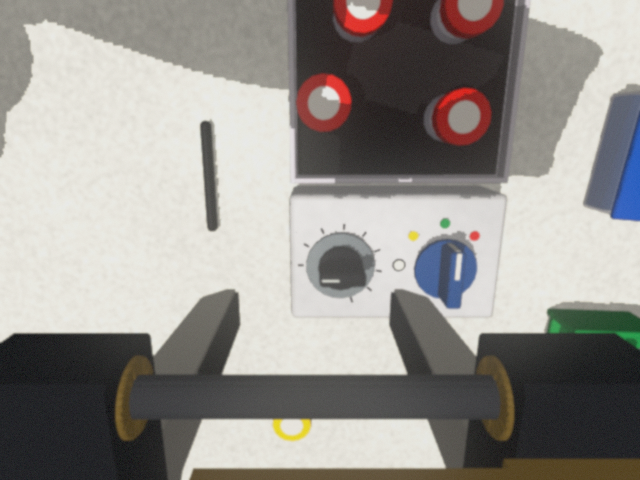

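Run:
```python
from look import *
P=viewer.camera_params("wrist");im=cv2.imread("pics/w5.png")
for v in (60,135,150,165): print(v,im[v,284:308].mean(axis=1).astype(int))
for v in (60,150,):
  for u in (291,297,300): print(u,v,at(P,(u,v),.066),at(P,(u,v),.05))
for u in (298,351): print(at(P,(u,101),.098))
```

```text
60 [147 143 146 137 132 129 133 131 127 116 104  95  78  56  51  52  49  52
  49  49  49  51  48  49]
135 [229 228 228 229 227 226 223 223 221 208 177 137 108  90  76  68  69  71
  74  69  69  68  70  70]
150 [228 228 227 228 227 223 221 223 222 213 189 149 116  99  78  73  76  74
  75  74  73  74  73  72]
165 [225 225 226 228 225 221 219 222 223 216 194 156 121  96  80  74  75  75
  77  74  78  75  78  75]
291 60 [0.4586 0.0743 0.066 ] [0.4575 0.0765 0.05  ]
297 60 [0.4638 0.0748 0.066 ] [0.463 0.077 0.05 ]
300 60 [0.4664 0.075  0.066 ] [0.4657 0.0772 0.05  ]
291 150 [ 0.4638 -0.0026  0.066 ] [ 0.463  -0.0035  0.05  ]
297 150 [ 0.4694 -0.0021  0.066 ] [ 0.4688 -0.003   0.05  ]
300 150 [ 0.4721 -0.0019  0.066 ] [ 0.4717 -0.0028  0.05  ]
[0.4685 0.0393 0.098 ]
[0.5121 0.0429 0.098 ]
```

Run:
```python
from plant import ticket
print(ticket.finish_job())
```

```text
the job is handed in; nothing more can be done
None
```

The changeover is finished and handed in at about 55 s of the 210 s allowed, with one red jar now standing close to the platform rim.

- **Dial:** I turned it fully anticlockwise until I felt the stop. The last picture still shows its mark at the first tick.
- **White-capped jar:** there was only one, and it now stands upright in the green tray.
- **Red-capped jars:** all four stand upright on the platform.
- **Selector:** once all jars were loaded, I pushed it fully in, turned it 90° clockwise and let it spring out. The last pictures show it pointing at the green dot. I did not measure its sprung-out height after letting go.
- **Other items:** the yellow jar reads the same position as at the start. The marker looked undisturbed in the last pictures, as did the timer, bottle and beaker in the views that showed them.

**Jar close to the rim:** the near-right red jar was found about 3 cm from where I placed it. It was probably the knock the task mentions. The close-up shows it upright on the platform floor with roughly 2 mm to the near rim. That gap is within the measuring error, so it may be touching the rim. I left it there because it was still standing on the platform.

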